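# Slide the tall bearing ring out of a touching cluster and press it into the bench gauge

### The job

Five steel parts lie touching one another on the card: slide the tall bearing ring out of them along the bench, without lifting it and without shifting the other four. Slide it on between the rails of the bench gauge and press it against the gauge's sprung anvil with about 10 newtons for one second (never more than 17), then ease off so the anvil comes back out, and leave the ring lying flat between the rails. Leave everything else on the bench as it is.

Things in the scene. Friction and masses are not known exactly. Their poses are not given: they have to be found in the camera images.
- tall_ring: Bearing ring to be moved: lightly oiled steel (drags with 1 N or less), tallest of the cluster, 66 mm outside, 50 mm bore open right through (wall 8 mm), 26 mm high, 0.2 to 0.4 kg, flat on the bench, at any of the three places of the cluster's front row. Closed fingertips fit down its bore and can push it along from inside. Origin: centre of its underside; z up.
- spacer_a: Loose plain steel spacer ring, 66 mm outside, 42 mm bore, 12 mm high, lying flat in the cluster. Origin: centre of its underside; z up. It is in the front row of three with spacer_b and the tall ring, in any order.
- spacer_b: Loose plain steel spacer ring, 66 mm outside, 42 mm bore, 12 mm high, lying flat in the cluster. Origin: centre of its underside; z up. It is in the front row of three with spacer_a and the tall ring, in any order.
- spacer_c: Loose plain steel spacer ring, 66 mm outside, 42 mm bore, 12 mm high, lying flat in the cluster. Origin: centre of its underside; z up. It is in the back row of two with flange_a.
- flange_a: Steel flange, 66 mm wide, 10 mm thick, solid 34 mm boss to 16 mm high, in the back row of two, which lies in the hollows of the front row. All five parts touch, centres 66.5 mm apart; nothing is before the front row, so its parts can leave square to the row, away from the back row, hardly rubbing their neighbours. The card is paper-thin. Origin: centre of its underside; z up.
- gauge: Gauge fixed to the bench. Origin: on the bench surface on the lane's centre line; x runs along the lane, inwards from mouth to anvil, y across, z up. Rails 18 mm high, 70 mm apart inside, from x = -75 to +40 mm, flared guides out to x = -118 mm (mouth about 105 mm wide). The bench is the lane's floor (no step). Behind the anvil is its head, 66 mm wide with a face-up dial, 46 mm high.
- lane_middle (a point): Point on the bench, on the lane's centre line at the gauge's origin. The gauge's head is clamped anywhere along a slot and its place is not measured: find it by feel. A 66 mm ring first touches the anvil when the ring's centre is anywhere from 16 mm before to 16 mm past this point along the lane.
- anvil (a joint): How far the gauge's sprung anvil is pressed in, m: 0 is fully out, the range ends at 0.011. It moves along the gauge's x. Its spring gives 2.5 N per mm, with no preload (10 N is 4 mm; 17 N is 6.8 mm). Its face is flat, 36 mm wide, from 3 to 19 mm above the bench. A ring let go is pushed back with it by the spring.
- wrench: Loose steel spanner lying on the bench beyond the work; a bystander. Origin: centre of its underside.
- screwdriver: Loose screwdriver with a black handle lying on the bench; a bystander. Origin: centre of its underside.
- jar: Loose glass jar, 68 mm in diameter, 60 mm high; a bystander. Origin: centre of its underside.
- tin: Loose bare metal tin, 66 mm in diameter, 110 mm high; a bystander. Origin: centre of its underside.
There are look-alikes about, which are no part of the job. What is shaped like the tall_ring but purple is not meant.

How it is judged (in metres and radians):
On the way, in this order (a step that is already met when the one before it is completed fails the run):
1. the tall ring has been slid clear of the other four parts, at least 10 mm from each (horizontal distance between tall_ring and spacer_a above 0.076 m and horizontal distance between tall_ring and spacer_b above 0.076 m and horizontal distance between tall_ring and spacer_c above 0.076 m and horizontal distance between tall_ring and flange_a above 0.076 m), for 0.1 s.
2. the tall ring, between the rails, presses the anvil in by 2.4 to 5.6 mm (6 to 14 N) for 0.7 s (y of tall_ring in the frame of gauge between -0.006 and 0.006 m and x of tall_ring in the frame of gauge above -0.022 m and value of joint anvil between 0.0024 and 0.0056 m), for 0.7 s.
At the end, for the whole second after the job is handed in: The tall ring lies flat and still between the rails (within 6 mm of the centre line, centre 40 mm before to 22 mm past the gauge's origin), the anvil is back out (under 2 mm in), the other cluster parts are within 6 mm and other loose things within 15 mm of their starts (y of tall_ring in the frame of gauge between -0.006 and 0.006 m and x of tall_ring in the frame of gauge between -0.04 and 0.022 m and height (world z) of tall_ring below 0.003 m and angle between tall_ring's own z axis and vertical below 0.05 rad and linear speed of tall_ring below 0.01 m/s and value of joint anvil below 0.002 m and distance of each of spacer_a, spacer_b, spacer_c, flange_a from where it was at the start of the episode below 0.006 m and distance of each of wrench, screwdriver, jar, tin from where it was at the start of the episode below 0.015 m); the robot touches nothing.
It fails at once if another part of the cluster is shifted by more than 6 mm (distance of any of spacer_a, spacer_b, spacer_c, flange_a from where it was at the start of the episode above 0.006 m).
It fails at once if the tall ring is lifted off the bench or tipped (underside centre more than 6 mm up, or tilt over 0.2 rad) (height (world z) of tall_ring above 0.006 m or angle between tall_ring's own z axis and vertical above 0.2 rad).
It fails at once if the anvil is pressed in more than 7.2 mm (18 N) (value of joint anvil above 0.0072 m).
It fails at once if a bystander is moved by more than 15 mm (distance of any of wrench, screwdriver, jar, tin from where it was at the start of the episode above 0.015 m).
It also fails if it takes over 72 s, if anything falls off the work surface, if the arm or the gripper's body presses on something with over 40 N, if the wrist force passes 120 N, or if a joint passes its speed limit or range.

### The arm

A 6-joint arm with a two-finger parallel gripper is mounted at the origin on the work surface. World frame = base frame: x ahead of the robot, y to its left, z up, the work surface at z = 0. Lengths are in mm, angles in rad, forces in N, time in s.
With the tool pointing down it reaches from about 350 to 775 mm from the base axis. Payload 7.3 kg.
Tool frame: the origin (TCP) lies at the very end of the fingers, on their centre line; the grasp point (between the pads) lies 19 mm behind it (pinch_z is the distance from the TCP to the grasp point, in mm); z points along the fingers, y is the direction in which the jaws open and shut (so a half turn about z gives the same grasp; the last joint's range is limited). The gripper opens to 92 mm and grips with 3 to 60 N. Pads are 19 mm wide; open, the fingers measure 130 mm over their backs; the gripper's body (75 mm by 190 mm) begins 47 mm behind the grasp point.
Start: joints at [-0.146, 0.342, 1.524, -0, 1.275, -0.146], TCP at [525.022, 0.019, 192.341] pointing down, gripper open.
Joint ranges: [-2.53, 2.53], [-0.77, 2.02], [0.04, 2.7], [-1, 4.14], [0.28, 2.66], [-3.11, 3.11]. Speed limits (rad/s): [2.57, 2.57, 3.14, 3.14, 3.14, 3.14].

### API

Orientations are given as [roll, pitch, yaw] about the fixed x, y, z axes, in that order (R = Rz(yaw) Ry(pitch) Rx(roll)).
In Python, from plant import * gives the robot as it stands.
- The arm moves only by the tool step_arm, never from a script. Its argument "moves" is one flat list of numbers, 7 for each row, row after row: the shift along the tool's x, y, z scaled (see below), then the turn, a rotation vector about the tool's x, y, z scaled (see below), then the closure, from -1 (fully open) to 1 (shut). A call has 1 to 8 rows; each row shifts and turns the pose as measured when the row begins, along the tool's axes as they then stand; what a row does not reach is not made up. The controller multiplies each number of a shift by 2 cm and each number of a turn by 4 degrees. A row lasts 1/12 s, in which the tool goes at most 41.7 mm and 7.16 degrees, less where a joint would pass 70% of its speed; a pose out of reach is approached as far as the arm can. A call with a number of a shift or a turn outside -1 to 1 is refused whole. A call with a gripper value outside its range is refused whole. The fingers move at their own pace and stop on an object; the grip force is fixed at half the most. Time passes only in rows, so rows that do not move let the fingers close. It gives the time, the measured TCP pose, the force and the opening at its end, in the units of the state.
- get_obs(): the state, without advancing time (a new reading comes with each control period).
- capture(name): name is "scene" or "side" or "wrist"; returns the picture (480x640x3 uint8, red, green, blue); there is no depth.
- get_calibration(name): a dict with "mtx" (3x3 intrinsics, pixels), "k1" (the pictures are not rectified: a ray, as slopes to the right and down, at radius r is drawn at 1 + k1 r^2 times it, then the intrinsics apply), "eye" and "orientation" of the camera in the world; the wrist camera has in their place "mount" (4x4, takes a point from camera to tool coordinates, whose origin is the TCP and whose axes are the flange's). Camera axes: x right, y down, z forward; pixel columns grow to the right and rows downward; lengths in mm; the calibration is good to about 2 mm. A picture is of the moment at which its call begins: read the wrist's pose just before it. get_calibration takes no time and is no camera call.
- close_job(): hands the job in, once; it reports no verdict.
The state is a dict: "time": time; "joint_positions": joint angles; "dq": joint speeds; "tau": joint torques, N m; "tool_pos": TCP position; "tcp_rot": TCP orientation; "contact_force": force on the tool from outside, world axes, zero at the start; "moment": the same for the moment, N m; "grip_width": finger opening in mm.
Only numpy, scipy, OpenCV 4.12 (cv2) and the standard library are available. Lean on these libraries where they do the work, as an engineer would, in place of code of your own. Each camera call takes 0.05 s, during which the arm holds its last target.

## Working session

There is one attempt and no reset: what is moved stays moved. The work goes in short steps, Python scripts to look and compute and a tool call to move; the robot and the scene stay as the last step left them, time stands still between calls to the robot, and variables do not carry over. Pictures are saved under pics/ and viewed, and the job is handed in when it is done.

Besides the shell and the picture viewer there is one more tool, called after ">>>" by a JSON object that holds its "api" and its "payload", one argument or row to a line. step_arm: Moves the arm, as the interface text tells. Shifts and turns lie within -1 to 1; 1 stands for 2 cm of shift or 4 degrees of turn. Its arguments: {"type":"object","properties":{"moves":{"type":"array"}},"required":["moves"]}

```bash
ls; mkdir -p pics; python3 - <<'E'
from plant import *
import cv2
print(get_obs())
for n in ("scene","side","wrist"):
    print(n,get_calibration(n))
    cv2.imwrite(f"pics/{n}0.png",capture(n)[:,:,::-1])
E
```

```text
pics
{'time': 0.0, 'joint_positions': array([-1.45971294e-01,  3.42717416e-01,  1.52499827e+00,  7.09825058e-06,
        1.27539456e+00, -1.45981562e-01]), 'dq': array([-0.00152424, -0.00060267,  0.0018329 , -0.0020395 , -0.00128868,
       -0.00208966]), 'tau': array([ 7.61924657e-04, -4.31245601e+01, -2.44219762e+01,  7.17750052e-02,
        5.59406646e-02, -1.04314388e-04]), 'tool_pos': array([5.24551184e+02, 1.05732005e-01, 1.91654299e+02]), 'tcp_rot': array([-3.14009219e+00, -2.27470068e-04,  1.57080435e+00]), 'contact_force': array([-0.12984443,  0.12524504, -0.51621825]), 'moment': array([ 0.01279044,  0.01112627, -0.00072993]), 'grip_width': 92.00037380784126}
scene {'mtx': array([[529.76500095,   0.        , 311.83562473],
       [  0.        , 529.76500095, 240.85623757],
       [  0.        ,   0.        ,   1.        ]]), 'k1': 0.05371744555748117, 'eye': array([1126.39474126,  150.83202093,  982.4232443 ]), 'orientation': array([-2.58868982,  0.01179484,  1.66278129])}
side {'mtx': array([[565.23171486,   0.        , 317.63467477],
       [  0.        , 565.23171486, 236.87539684],
       [  0.        ,   0.        ,   1.        ]]), 'k1': -0.0467334606998335, 'eye': array([-113.19215059, -595.0751488 , 1158.38188755]), 'orientation': array([-2.42938678e+00, -1.34937698e-03, -7.81813577e-01])}
wrist {'mtx': array([[358.25971924,   0.        , 323.29431877],
       [  0.        , 358.25971924, 237.9725218 ],
       [  0.        ,   0.        ,   1.        ]]), 'k1': -0.03925422640097649, 'mount': array([[-4.79803031e-04, -9.50619879e-01, -3.10357238e-01,
         8.45878399e+01],
       [ 9.99999865e-01, -3.94169837e-04, -3.38633262e-04,
         4.94729400e-04],
       [ 1.99578049e-04, -3.10357358e-01,  9.50619940e-01,
        -1.91363167e+02],
       [ 0.00000000e+00,  0.00000000e+00,  0.00000000e+00,
         1.00000000e+00]])}
```

View pics/scene0.png

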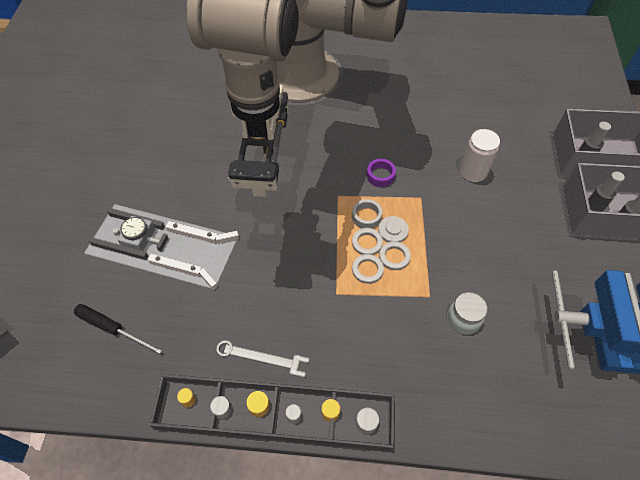

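View pics/side0.png

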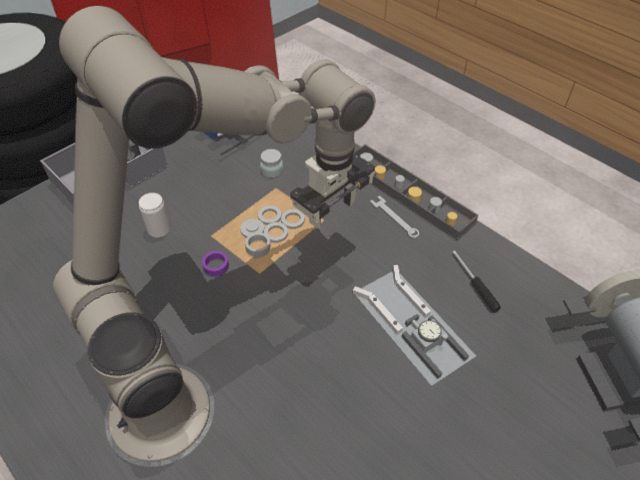

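View pics/wrist0.png

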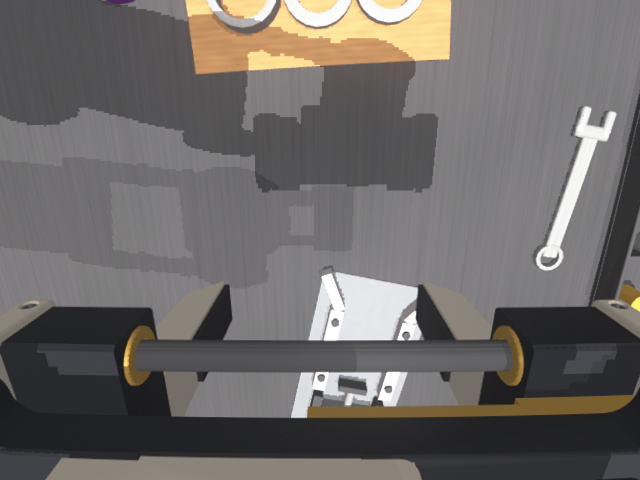

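```bash
cat > h.py <<'E'
from plant import *
import numpy as np, cv2
from scipy.spatial.transform import Rotation as R
def cam(n,obs=None):
    c=get_calibration(n)
    if n=="wrist":
        T=np.eye(4);T[:3,:3]=R.from_euler('xyz',obs['tcp_rot']).as_matrix();T[:3,3]=obs['tool_pos']
        M=T@c['mount']; return c,M[:3,:3],M[:3,3]
    return c,R.from_euler('xyz',c['orientation']).as_matrix(),np.array(c['eye'])
def pix2w(n,uv,z,obs=None):
    c,Rm,e=cam(n,obs);m=c['mtx']
    out=[]
    for u,v in np.atleast_2d(uv):
        d=np.array([(u-m[0,2])/m[0,0],(v-m[1,2])/m[1,1]]);s=d.copy()
        for _ in range(20): s=d/(1+c['k1']*(s@s))
        r=Rm@np.array([s[0],s[1],1]); out.append(e+r*(z-e[2])/r[2])
    return np.array(out)
def w2pix(n,P,obs=None):
    c,Rm,e=cam(n,obs);m=c['mtx']
    q=(np.atleast_2d(P)-e)@Rm; s=q[:,:2]/q[:,2:]
    s=s*(1+c['k1']*(s**2).sum(1,keepdims=True))
    return s*[m[0,0],m[1,1]]+[m[0,2],m[1,2]]
E
python3 - <<'E'
import cv2
a=cv2.imread("pics/scene0.png")
cv2.imwrite("pics/s1.png",cv2.resize(a[155:305,330:440],None,fx=4,fy=4,interpolation=cv2.INTER_CUBIC))
cv2.imwrite("pics/s2.png",cv2.resize(a[195:295,80:245],None,fx=4.8,fy=4.8,interpolation=cv2.INTER_CUBIC))
b=cv2.imread("pics/side0.png")
cv2.imwrite("pics/s3.png",cv2.resize(b[180:280,200:330],None,fx=5,fy=5,interpolation=cv2.INTER_CUBIC))
cv2.imwrite("pics/s4.png",cv2.resize(b[260:385,350:480],None,fx=4.6,fy=4.6,interpolation=cv2.INTER_CUBIC))
E
```

```text
(no output)
```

View pics/s1.png

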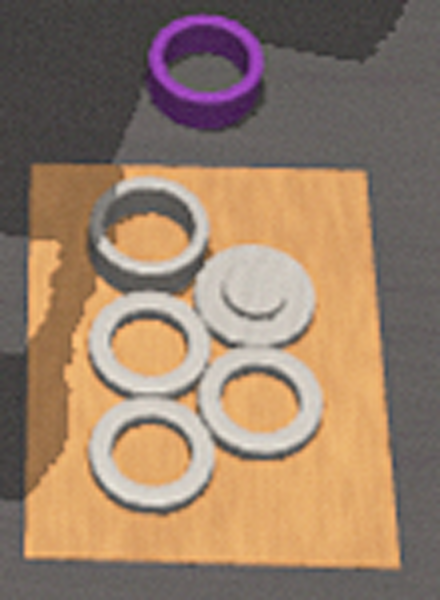

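View pics/s2.png

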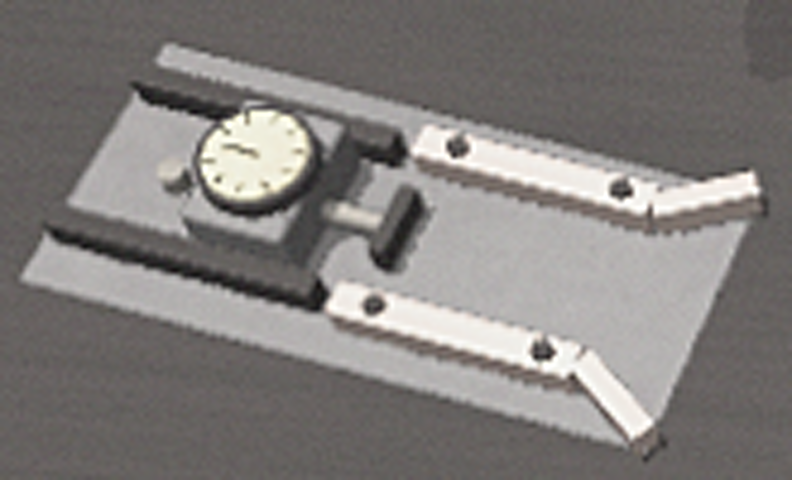

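View pics/s4.png

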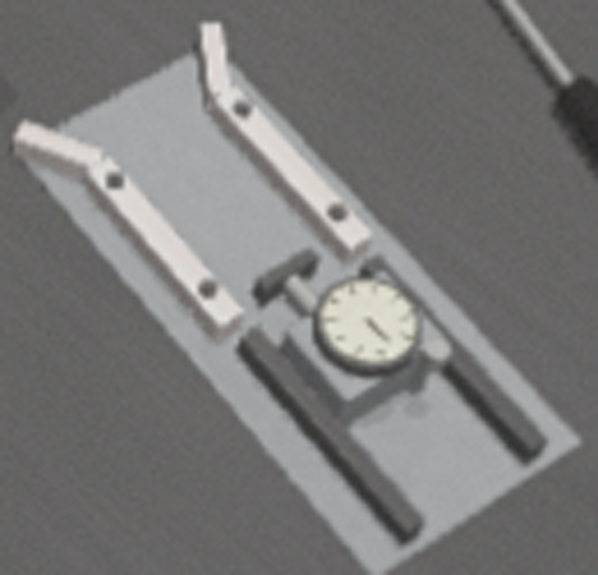

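View pics/s3.png

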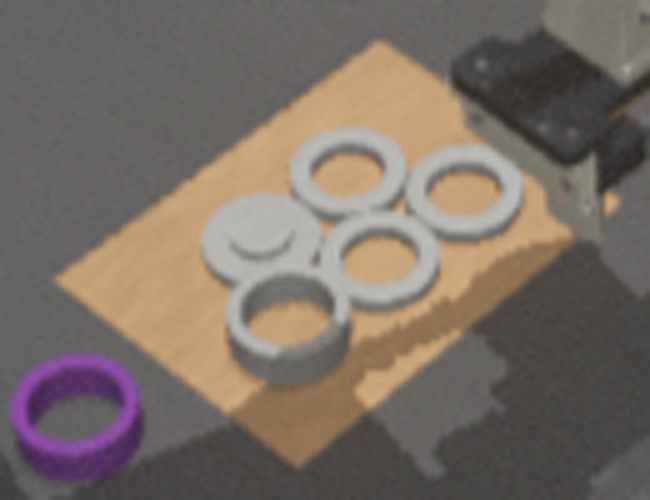

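```bash
python3 - <<'E'
from h import *
f=lambda x,y,ox,oy,s:((x+.5)/s-.5+ox,(y+.5)/s-.5+oy)
for n,p,z in [("tall",(150,228),26),("sp2",(150,344),12),("sp3",(152,453),12),("spc",(261,401),12),("fl",(255,296),10),("purple",(206,71),26)]:
    print(n,pix2w("scene",f(*p,330,155,4),z).round(1))
for n,p,z in [("tall",(289,318),26),("sp2",(381,258),12),("sp3",(465,192),12),("spc",(348,172),12)]:
    print("side",n,pix2w("side",f(*p,200,180,5),z).round(1))
for n,p in [("upbend",(650,205)),("upend",(408,160)),("loend",(345,283)),("lobend",(578,348)),("upmouth",(765,200)),("lomouth",(635,440))]:
    print(n,pix2w("scene",f(*p,80,195,4.8),18).round(1))
print(pix2w("scene",[[480,140],[470,300]],60), pix2w("scene",[[118,330],[265,357]],5))
E
```

```text
tall [[454.5 199.2  26. ]]
sp2 [[520.4 202.8  12. ]]
sp3 [[587.1 206.3  12. ]]
spc [[550.9 262.3  12. ]]
fl [[483.6 258.6  10. ]]
purple [[342.2 227.   26. ]]
side tall [[449.1 193.2  26. ]]
side sp2 [[519.2 200.2  12. ]]
side sp3 [[584.7 203.6  12. ]]
side spc [[548.8 260.4  12. ]]
upbend [[ 543.5 -123.4   18. ]]
upend [[ 529.  -236.8   18. ]]
loend [[ 594.7 -248.9   18. ]]
lobend [[ 618.2 -140.7   18. ]]
upmouth [[536.5 -72.5  18. ]]
lomouth [[ 660.  -107.6   18. ]]
[[257.90875651 446.27438571  60.        ]
 [666.44356707 398.8692129   60.        ]] [[ 763.1408855  -275.42834702    5.        ]
 [ 793.48964168   18.85077194    5.        ]]
```

>>> {"api": "step_arm", "payload": {
  "moves": [0.9,-0.45,0,0,0,0,1,0.9,-0.45,0,0,0,0,1,0.9,-0.45,0,0,0,0,1,0.9,-0.45,0,0,0,0,1,0.9,-0.45,0,0,0,0,1,0.9,-0.45,0,0,0,0,1,0,0,0,0,0,0,1,0,0,0,0,0,0,1]
}}

```text
time: 0.82
tool_pos: [467.2, 111.3, 189.3]
tcp_rot: [-3.135, 0.0, 1.568]
contact_force: [0.3, -0.4, 0.3]
grip_width: 42.7
```

```bash
python3 - <<'E'
from h import *
o=get_obs(); print(o['time'],o['tool_pos'],o['tcp_rot'],o['grip_width'],o['dq'])
im=capture("wrist"); np.save("w1.npy",[*o['tool_pos'],*o['tcp_rot']])
cv2.imwrite("pics/w1.png",im[:,:,::-1])
E
```

```text
0.8167 [467.18163052 111.26270039 189.26813959] [-3.13533673e+00  2.98420138e-04  1.56832668e+00] 42.71737420346326 [ 0.02924436 -0.00703511  0.01526721  0.0113953   0.0037742   0.01230043]
```

View pics/w1.png

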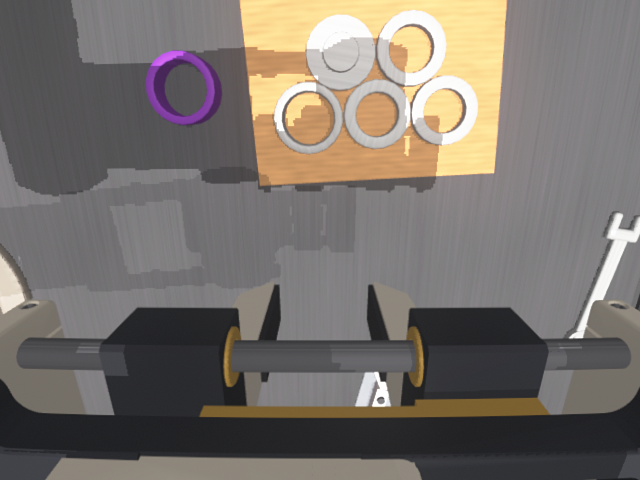

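```bash
python3 - <<'E'
from h import *
w=np.load("w1.npy"); o={'tool_pos':w[:3],'tcp_rot':w[3:]}
im=cv2.imread("pics/w1.png")
s=5;x0,y0=230,0
a=cv2.resize(im[y0:y0+160,x0:x0+160+0],None,fx=s,fy=s,interpolation=cv2.INTER_CUBIC)[:600]
print(pix2w("wrist",[[309,117]],26,o),pix2w("wrist",[[377.5,114]],12,o),pix2w("wrist",[[444.5,110]],12,o),pix2w("wrist",[[412,48]],12,o))
cv2.imwrite("pics/w1c.png",a)
t=np.linspace(0,2*np.pi,60)
def circ(c,r,z): 
    p=w2pix("wrist",np.c_[c[0]+r*np.cos(t),c[1]+r*np.sin(t),np.full(60,z)],o)
    return (((p-[x0,y0])+.5)*s-.5).round().astype(int)
b=a.copy()
c=pix2w("wrist",[[309,117]],26,o)[0]
cv2.polylines(b,[circ(c,33,26)],True,(0,0,255),1);cv2.polylines(b,[circ(c,25,26)],True,(0,255,0),1);cv2.polylines(b,[circ(c,25,0)],True,(255,0,0),1)
cv2.imwrite("pics/w1d.png",b[350:])
E
```

```text
[[452.85117222 199.91358005  26.        ]] [[519.16898303 202.76605053  12.        ]] [[584.51452683 206.71492541  12.        ]] [[549.10217862 261.68865842  12.        ]]
```

View pics/w1c.png

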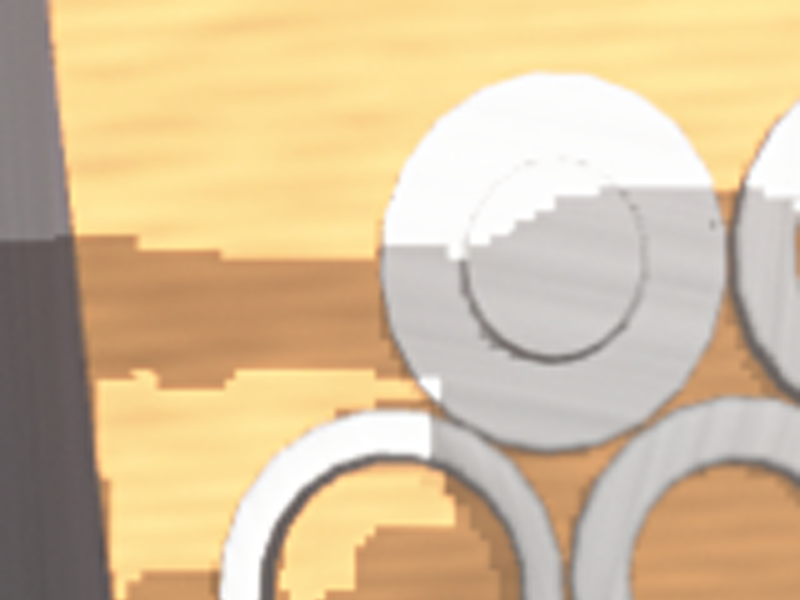

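View pics/w1d.png

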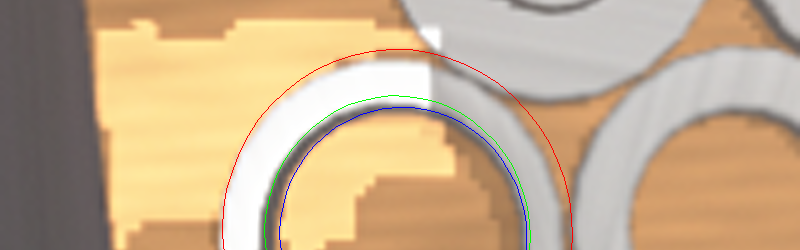

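```bash
python3 - <<'E'
from h import *
w=np.load("w1.npy"); o={'tool_pos':w[:3],'tcp_rot':w[3:]}
im=cv2.imread("pics/w1.png")
s=7;x0,y0=262,75
a=cv2.resize(im[y0:y0+85,x0:x0+100],None,fx=s,fy=s,interpolation=cv2.INTER_CUBIC)
t=np.linspace(0,2*np.pi,60)
def circ(c,r,z): 
    p=w2pix("wrist",np.c_[c[0]+r*np.cos(t),c[1]+r*np.sin(t),np.full(60,z)],o)
    return (((p-[x0,y0])+.5)*s-.5).round().astype(int)
c=pix2w("wrist",[[308,117.5]],26,o)[0]; print(c)
cv2.polylines(a,[circ(c,33,26)],True,(0,0,255),1);cv2.polylines(a,[circ(c,25,26)],True,(0,255,0),1);cv2.polylines(a,[circ(c,25,0)],True,(255,0,0),1)
cv2.imwrite("pics/w1e.png",a)
E
```

```text
[451.90205808 199.4671426   26.        ]
```

View pics/w1e.png

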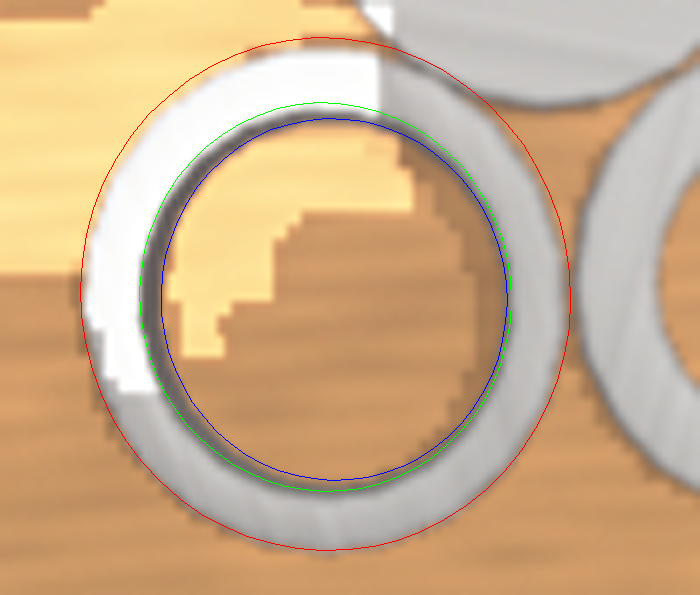

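```bash
cat > plan.py <<'E'
import sys
from h import *
def plan(x,y,z,yawdeg,n=None,vmax=20,settle=0,g=1):
    o=get_obs();p=o['tool_pos'];Rm=R.from_euler('xyz',o['tcp_rot'])
    yaw=o['tcp_rot'][2]; tgt=R.from_euler('xyz',[np.pi,0,np.radians(yawdeg)])
    rv=(Rm.inv()*tgt).as_rotvec(degrees=True); d=np.array([x,y,z])-p
    n=n or int(max(np.ceil(np.abs(rv).max()/4),np.ceil(np.linalg.norm(d)/vmax),1))
    out=[];C=Rm
    for i in range(n):
        s=C.inv().apply(d/n)/20
        out+= [round(float(v),2)+0 for v in s]+[round(float(v),2)+0 for v in rv/n/4]+[g]
        C=C*R.from_rotvec(rv/n,degrees=True)
    for i in range(0,n,8): print(out[i*7:(i+8)*7])
    print(n,"from",p.round(1),np.degrees(o['tcp_rot']).round(2))
if __name__=="__main__":
    a=[float(v) for v in sys.argv[1:]]
    plan(*a[:4],n=int(a[4]) if len(a)>4 and a[4] else None,g=a[5] if len(a)>5 else 1)
E
python3 plan.py 505 -180 200 -10
```

```text
[-0.58, 0.08, -0.02, 0.0, 0.0, 1.0, 1, -0.58, 0.12, -0.02, 0.0, 0.0, 1.0, 1, -0.57, 0.16, -0.02, 0.0, 0.0, 1.0, 1, -0.55, 0.2, -0.02, 0.0, 0.0, 1.0, 1, -0.54, 0.23, -0.02, 0.0, 0.0, 1.0, 1, -0.52, 0.27, -0.02, 0.0, 0.0, 1.0, 1, -0.5, 0.31, -0.02, 0.0, 0.0, 1.0, 1, -0.48, 0.34, -0.02, 0.0, 0.0, 1.0, 1]
[-0.45, 0.37, -0.02, 0.0, 0.0, 1.0, 1, -0.43, 0.4, -0.02, 0.0, 0.0, 1.0, 1, -0.4, 0.43, -0.02, 0.0, 0.0, 1.0, 1, -0.37, 0.46, -0.02, 0.0, 0.0, 1.0, 1, -0.33, 0.48, -0.02, 0.0, 0.0, 1.0, 1, -0.3, 0.51, -0.02, 0.0, 0.0, 1.0, 1, -0.26, 0.53, -0.02, 0.0, 0.0, 1.0, 1, -0.23, 0.54, -0.02, 0.0, 0.0, 1.0, 1]
[-0.19, 0.56, -0.02, 0.0, 0.0, 1.0, 1, -0.15, 0.57, -0.02, 0.0, 0.0, 1.0, 1, -0.11, 0.58, -0.02, 0.0, 0.0, 1.0, 1, -0.07, 0.58, -0.02, 0.0, 0.0, 1.0, 1, -0.03, 0.59, -0.02, 0.0, 0.0, 1.0, 1, 0.01, 0.59, -0.02, 0.0, 0.0, 1.0, 1, 0.06, 0.58, -0.02, 0.0, 0.0, 1.0, 1, 0.1, 0.58, -0.02, 0.0, 0.0, 1.0, 1]
[0.14, 0.57, -0.02, 0.0, 0.0, 1.0, 1]
25 from [467.2 111.1 189.3] [-179.63   -0.     89.82]
```

>>> {"api": "step_arm", "payload": {
  "moves": [-0.58,0.08,-0.02,0,0,1,1,-0.58,0.12,-0.02,0,0,1,1,-0.57,0.16,-0.02,0,0,1,1,-0.55,0.2,-0.02,0,0,1,1,-0.54,0.23,-0.02,0,0,1,1,-0.52,0.27,-0.02,0,0,1,1,-0.5,0.31,-0.02,0,0,1,1,-0.48,0.34,-0.02,0,0,1,1]
}}

```text
time: 1.53
tool_pos: [481.5, 8.2, 191.5]
tcp_rot: [-3.137, 0.005, 0.982]
contact_force: [0.5, 0.3, -0.9]
grip_width: 0.3
```

>>> {"api": "step_arm", "payload": {
  "moves": [-0.45,0.37,-0.02,0,0,1,1,-0.43,0.4,-0.02,0,0,1,1,-0.4,0.43,-0.02,0,0,1,1,-0.37,0.46,-0.02,0,0,1,1,-0.33,0.48,-0.02,0,0,1,1,-0.3,0.51,-0.02,0,0,1,1,-0.26,0.53,-0.02,0,0,1,1,-0.23,0.54,-0.02,0,0,1,1]
}}

```text
time: 2.2
tool_pos: [490.5, -100.4, 193.7]
tcp_rot: [3.141, 0.009, 0.384]
contact_force: [-0.3, 0.2, -0.7]
grip_width: 0.6
```

>>> {"api": "step_arm", "payload": {
  "moves": [-0.19,0.56,-0.02,0,0,1,1,-0.15,0.57,-0.02,0,0,1,1,-0.11,0.58,-0.02,0,0,1,1,-0.07,0.58,-0.02,0,0,1,1,-0.03,0.59,-0.02,0,0,1,1,0.01,0.59,-0.02,0,0,1,1,0.06,0.58,-0.02,0,0,1,1,0,0,0,0,0,0,1]
}}

```text
time: 2.87
tool_pos: [493.0, -199.3, 195.2]
tcp_rot: [3.134, 0.009, -0.145]
contact_force: [-0.2, -0.3, -0.5]
grip_width: 0.2
```

```bash
python3 - <<'E'
from h import *
o=get_obs(); print(o['time'],o['tool_pos'],np.degrees(o['tcp_rot']),o['grip_width'],o['dq'])
im=capture("wrist"); np.save("w2.npy",[*o['tool_pos'],*o['tcp_rot']])
cv2.imwrite("pics/w2.png",im[:,:,::-1])
E
```

```text
2.8667 [ 493.01515694 -199.31590051  195.20006062] [179.57827543   0.5397597   -8.32498774] 0.19875931479635284 [-6.61341397e-03 -5.46285940e-05  1.37767752e-02  1.41709647e-02
  5.96049992e-03 -6.39693237e-02]
```

View pics/w2.png

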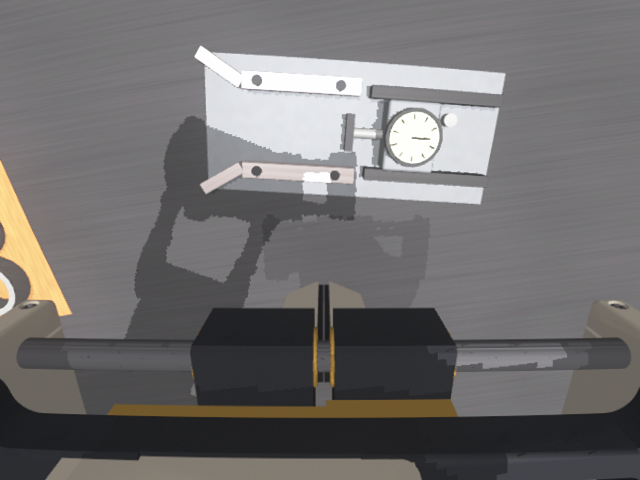

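```bash
python3 - <<'E'
import cv2
im=cv2.imread("pics/w2.png")
cv2.imwrite("pics/w2c.png",cv2.resize(im[40:210,190:390],None,fx=3.5,fy=3.5,interpolation=cv2.INTER_CUBIC))
E
```

```text
(no output)
```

View pics/w2c.png

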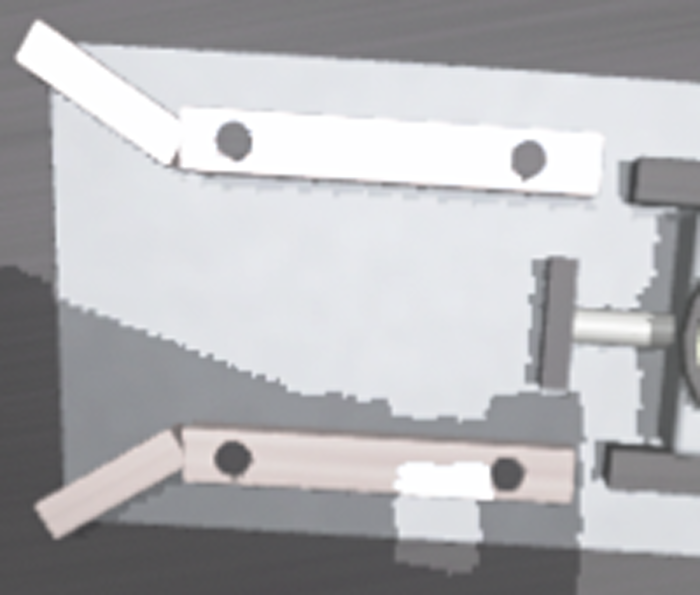

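```bash
python3 - <<'E'
from h import *
w=np.load("w2.npy"); o={'tool_pos':w[:3],'tcp_rot':w[3:]}
f=lambda x,y:((x+.5)/3.5-.5+190,(y+.5)/3.5-.5+40)
P={n:pix2w("wrist",[f(*p)],z,o)[0] for n,p,z in [("u0",(180,169),18),("u1",(598,193),18),("l0",(183,427),18),("l1",(575,449),18),("a0",(547,258),19),("a1",(543,386),19)]}
for k,v in P.items(): print(k,v.round(1))
du=P['u1']-P['u0'];dl=P['l1']-P['l0']
print(np.linalg.norm(du),np.linalg.norm(dl),np.degrees(np.arctan2(du[1],du[0])),np.degrees(np.arctan2(dl[1],dl[0])))
d=(du/np.linalg.norm(du)+dl/np.linalg.norm(dl));d=d[:2]/np.linalg.norm(d[:2]);nrm=np.array([-d[1],d[0]])
print("dir",d,np.degrees(np.arctan2(d[1],d[0])))
for k,v in P.items(): print(k,(v[:2]@d).round(1),(v[:2]@nrm).round(1))
mid=(P['u0']+P['l0'])[:2]/2; mid2=(P['u1']+P['l1'])[:2]/2
org=((mid+75*d)+(mid2-40*d))/2
print("origin",org,mid+75*d,mid2-40*d)
for n in("scene",):
  g=lambda x,y:((x+.5)/4.8-.5+80,(y+.5)/4.8-.5+195)
  for p in [(650,205),(408,160),(345,283),(578,348)]:
    q=pix2w("scene",g(*p),18)[0][:2]-org; print(q@d,q@nrm)
E
```

```text
u0 [ 616.9 -139.3   18. ]
u1 [ 594.  -251.5   18. ]
l0 [ 548.4 -125.4   18. ]
l1 [ 525.5 -236.8   18. ]
a0 [ 579.1 -235.4   19. ]
a1 [ 544.7 -229.9   19. ]
114.494331045964 113.82213518892159 -101.52559631278464 -101.64477183726646
dir [-0.20082461 -0.97962721] -101.58518407502555
u0 12.6 632.3
u1 127.1 632.4
l0 12.7 562.4
l1 126.5 562.3
a0 114.3 614.6
a1 115.8 579.8
origin [ 567.67277852 -205.39680486] [ 567.58807736 -205.80910887] [ 567.75747968 -204.98450085]
-75.46519270198476 -40.18735949314745
38.50929140589275 -31.59296002784494
37.21421692503068 35.186238244757014
-73.54298399162475 36.494664540035934
```

```bash
python3 plan.py 452 199 75 -11.6
```

```text
[-0.23, -0.92, 0.28, 0.0, 0.01, 0.04, 1, -0.23, -0.92, 0.28, 0.0, 0.01, 0.04, 1, -0.23, -0.92, 0.28, 0.0, 0.01, 0.04, 1, -0.24, -0.92, 0.28, 0.0, 0.01, 0.04, 1, -0.24, -0.92, 0.28, 0.0, 0.01, 0.04, 1, -0.24, -0.92, 0.28, 0.0, 0.01, 0.04, 1, -0.24, -0.92, 0.28, 0.0, 0.01, 0.04, 1, -0.25, -0.92, 0.28, 0.0, 0.01, 0.04, 1]
[-0.25, -0.92, 0.28, 0.0, 0.01, 0.04, 1, -0.25, -0.92, 0.28, 0.0, 0.01, 0.04, 1, -0.26, -0.92, 0.28, 0.0, 0.01, 0.04, 1, -0.26, -0.92, 0.28, 0.0, 0.01, 0.04, 1, -0.26, -0.92, 0.28, 0.0, 0.01, 0.04, 1, -0.26, -0.91, 0.28, 0.0, 0.01, 0.04, 1, -0.27, -0.91, 0.28, 0.0, 0.01, 0.04, 1, -0.27, -0.91, 0.28, 0.0, 0.01, 0.04, 1]
[-0.27, -0.91, 0.29, 0.0, 0.01, 0.04, 1, -0.27, -0.91, 0.29, 0.0, 0.01, 0.04, 1, -0.28, -0.91, 0.29, 0.0, 0.01, 0.04, 1, -0.28, -0.91, 0.29, 0.0, 0.01, 0.04, 1, -0.28, -0.91, 0.29, 0.0, 0.01, 0.04, 1]
21 from [ 492.9 -198.4  195.1] [179.62   0.56  -8.13]
```

>>> {"api": "step_arm", "payload": {
  "moves": [-0.23,-0.92,0.28,0,0.01,0.04,1,-0.23,-0.92,0.28,0,0.01,0.04,1,-0.23,-0.92,0.28,0,0.01,0.04,1,-0.24,-0.92,0.28,0,0.01,0.04,1,-0.24,-0.92,0.28,0,0.01,0.04,1,-0.24,-0.92,0.28,0,0.01,0.04,1,-0.24,-0.92,0.28,0,0.01,0.04,1,-0.25,-0.92,0.28,0,0.01,0.04,1]
}}

```text
time: 3.58
tool_pos: [475.1, -44.8, 147.5]
tcp_rot: [3.135, 0.003, -0.154]
contact_force: [-0.3, 0.4, 0.2]
grip_width: 0.3
```

>>> {"api": "step_arm", "payload": {
  "moves": [-0.25,-0.92,0.28,0,0.01,0.04,1,-0.25,-0.92,0.28,0,0.01,0.04,1,-0.26,-0.92,0.28,0,0.01,0.04,1,-0.26,-0.92,0.28,0,0.01,0.04,1,-0.26,-0.92,0.28,0,0.01,0.04,1,-0.26,-0.91,0.28,0,0.01,0.04,1,-0.27,-0.91,0.28,0,0.01,0.04,1,-0.27,-0.91,0.28,0,0.01,0.04,1]
}}

```text
time: 4.25
tool_pos: [452.7, 116.0, 99.7]
tcp_rot: [3.136, -0.002, -0.156]
contact_force: [0.2, -0.5, 1.4]
grip_width: 0.5
```

```bash
python3 plan.py 452 199 65 -11.6
```

```text
[-0.14, -0.82, 0.34, 0.01, -0.01, 0.13, 1, -0.14, -0.82, 0.34, 0.01, -0.01, 0.13, 1, -0.15, -0.82, 0.34, 0.01, -0.01, 0.13, 1, -0.16, -0.82, 0.35, 0.01, -0.01, 0.13, 1, -0.17, -0.81, 0.35, 0.01, -0.01, 0.13, 1]
5 from [452.7 116.   99.7] [ 1.7971e+02 -1.2000e-01 -8.9200e+00]
```

>>> {"api": "step_arm", "payload": {
  "moves": [-0.14,-0.82,0.34,0.01,-0.01,0.13,1,-0.14,-0.82,0.34,0.01,-0.01,0.13,1,-0.15,-0.82,0.34,0.01,-0.01,0.13,1,-0.16,-0.82,0.35,0.01,-0.01,0.13,1,-0.17,-0.81,0.35,0.01,-0.01,0.13,1,0,0,0,0,0,0,1,0,0,0,0,0,0,1]
}}

```text
time: 4.83
tool_pos: [447.2, 207.8, 62.5]
tcp_rot: [3.14, 0.004, -0.181]
contact_force: [0.5, -0.5, 0.3]
grip_width: 0.6
```

```bash
python3 plan.py 452 199 50 -11.6
```

```text
[0.32, 0.39, 0.62, 0.02, 0.06, 0.31, 1]
1 from [447.2 207.8  62.5] [179.93   0.26 -10.35]
```

>>> {"api": "step_arm", "payload": {
  "moves": [0.16,0.2,0.31,0,0.03,0.16,1,0.16,0.2,0.31,0,0.03,0.16,1,0,0,0,0,0,0,1,0,0,0,0,0,0,1]
}}

```text
time: 5.17
tool_pos: [452.6, 195.9, 49.6]
tcp_rot: [3.14, -0.001, -0.203]
contact_force: [-0.8, -0.3, 0.1]
grip_width: 0.3
```

```bash
python3 plan.py 452 199 45 -11.6; python3 - <<'E'
from h import *
o=get_obs(); print(o['time'],o['tool_pos'],np.degrees(o['tcp_rot']))
for n in("wrist","side","scene"):
    cv2.imwrite(f"pics/{n}3.png",capture(n)[:,:,::-1])
s=cv2.imread("pics/side3.png");c=cv2.imread("pics/scene3.png")
a=np.hstack([cv2.resize(s[170:280,190:320],(390*1,330),interpolation=cv2.INTER_CUBIC),cv2.resize(c[150:260,320:450],(390,330),interpolation=cv2.INTER_CUBIC)])
cv2.imwrite("pics/c3.png",a)
E
```

```text
[-0.06, -0.15, 0.23, 0.02, -0.01, -0.01, 1]
1 from [452.6 195.9  49.6] [ 1.7992e+02 -5.0000e-02 -1.1640e+01]
5.1667 [452.55678237 195.87810682  49.60088858] [ 1.79917277e+02 -5.42865863e-02 -1.16393947e+01]
```

View pics/c3.png

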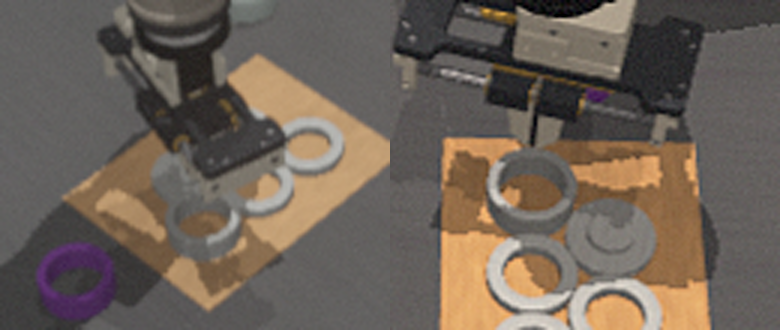

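View pics/wrist3.png

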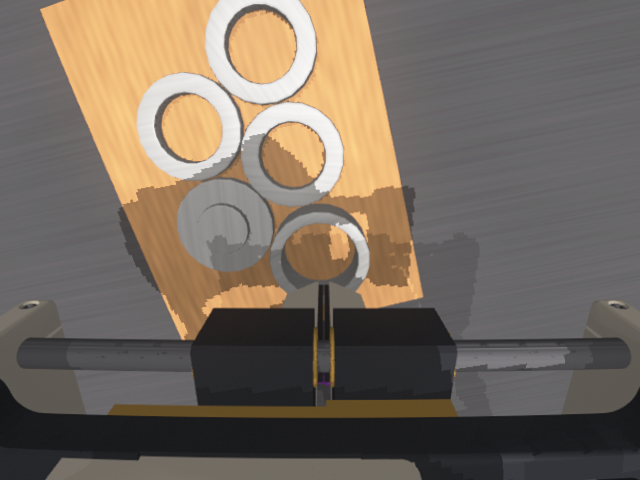

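```bash
python3 - <<'E'
from h import *
o={'tool_pos':np.array([452.557,195.878,49.6]),'tcp_rot':np.radians([179.917,-0.054,-11.639])}
im=cv2.imread("pics/wrist3.png")
s=5;x0,y0=250,190
a=cv2.resize(im[y0:y0+115,x0:x0+150],None,fx=s,fy=s,interpolation=cv2.INTER_CUBIC)
t=np.linspace(0,2*np.pi,80)
def circ(c,r,z): 
    p=w2pix("wrist",np.c_[c[0]+r*np.cos(t),c[1]+r*np.sin(t),np.full(80,z)],o)
    return (((p-[x0,y0])+.5)*s-.5).round().astype(int)
c=[452,199]
cv2.polylines(a,[circ(c,33,26)],True,(0,0,255),1);cv2.polylines(a,[circ(c,25,26)],True,(0,255,0),1);cv2.polylines(a,[circ(c,25,0)],True,(255,0,0),1)
cv2.imwrite("pics/w3e.png",a)
E
```

```text
(no output)
```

View pics/w3e.png

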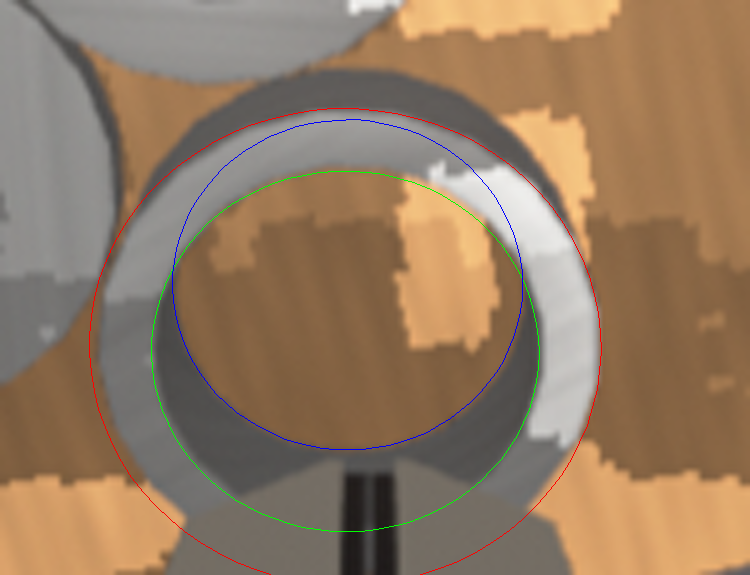

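>>> {"api": "step_arm", "payload": {
  "moves": [-0.02,-0.12,0.5,0,0,0,1,0,0,0.2,0,0,0,1,0,0,0,0,0,0,1,0,0,0,0,0,0,1]
}}

```text
time: 5.65
tool_pos: [453.1, 199.0, 34.8]
tcp_rot: [3.141, -0.002, -0.203]
contact_force: [-0.1, 0.4, 0.4]
grip_width: 0.5
```

```bash
python3 plan.py 452.3 198.5 6 -11.6 3
```

```text
[-0.01, 0.01, 0.48, 0.0, -0.01, 0.0, 1, -0.01, 0.01, 0.48, 0.0, -0.01, 0.0, 1, -0.01, 0.01, 0.48, 0.0, -0.01, 0.0, 1]
3 from [453.1 199.   34.8] [ 1.7997e+02 -1.3000e-01 -1.1630e+01]
```

>>> {"api": "step_arm", "payload": {
  "moves": [-0.01,0.01,0.4,0,-0.01,0,1,-0.01,0.01,0.4,0,-0.01,0,1,0,0,0,0,0,0,1,0,0,0,0,0,0,1]
}}

```text
time: 5.98
tool_pos: [452.3, 198.8, 16.8]
tcp_rot: [3.141, -0.0, -0.202]
contact_force: [-0.2, -0.7, -0.1]
grip_width: 0.5
```

>>> {"api": "step_arm", "payload": {
  "moves": [0,0,0.3,0,0,0,1,0,0,0.22,0,0,0,1,0,0,0,0,0,0,1,0,0,0,0,0,0,1]
}}

```text
time: 6.32
tool_pos: [452.3, 198.8, 5.1]
tcp_rot: [3.141, 0.0, -0.202]
contact_force: [-0.0, -0.7, -0.3]
grip_width: 0.6
```

```bash
python3 plan.py 433 105 6 -11.6 10
```

```text
[0.0, 0.48, 0.0, 0.0, 0.0, 0.0, 1, 0.0, 0.48, 0.0, 0.0, 0.0, 0.0, 1, 0.0, 0.48, 0.0, 0.0, 0.0, 0.0, 1, 0.0, 0.48, 0.0, 0.0, 0.0, 0.0, 1, 0.0, 0.48, 0.0, 0.0, 0.0, 0.0, 1, 0.0, 0.48, 0.0, 0.0, 0.0, 0.0, 1, 0.0, 0.48, 0.0, 0.0, 0.0, 0.0, 1, 0.0, 0.48, 0.0, 0.0, 0.0, 0.0, 1]
[0.0, 0.48, 0.0, 0.0, 0.0, 0.0, 1, 0.0, 0.48, 0.0, 0.0, 0.0, 0.0, 1]
10 from [452.3 198.8   5.1] [ 1.7994e+02  1.0000e-02 -1.1590e+01]
```

>>> {"api": "step_arm", "payload": {
  "moves": [0,0.15,0,0,0,0,1,0,0.15,0,0,0,0,1,0,0.2,0,0,0,0,1,0,0.2,0,0,0,0,1,0,0.2,0,0,0,0,1,0,0.2,0,0,0,0,1,0,0.2,0,0,0,0,1,0,0.2,0,0,0,0,1]
}}

```text
time: 6.98
tool_pos: [446.2, 166.7, 5.9]
tcp_rot: [3.141, -0.002, -0.202]
contact_force: [0.2, -0.2, -0.4]
grip_width: 0.5
```

>>> {"api": "step_arm", "payload": {
  "moves": [0,0.3,0,0,0,0,1,0,0.3,0,0,0,0,1,0,0.3,0,0,0,0,1,0,0.3,0,0,0,0,1,0,0.3,0,0,0,0,1,0,0.3,0,0,0,0,1,0,0.2,0,0,0,0,1,0,0.1,0,0,0,0,1]
}}

```text
time: 7.65
tool_pos: [436.6, 120.3, 6.0]
tcp_rot: [3.141, -0.001, -0.203]
contact_force: [0.1, 0.1, 0.8]
grip_width: 0.5
```

```bash
python3 - <<'E'
from h import *
o=get_obs(); print(o['time'],o['tool_pos'],np.degrees(o['tcp_rot']))
for n in("wrist","side","scene"):
    cv2.imwrite(f"pics/{n}4.png",capture(n)[:,:,::-1])
s=cv2.imread("pics/side4.png");c=cv2.imread("pics/scene4.png")
a=np.hstack([cv2.resize(s[170:300,190:320],(390*1,390),interpolation=cv2.INTER_CUBIC),cv2.resize(c[150:280,300:430],(390,390),interpolation=cv2.INTER_CUBIC)])
cv2.imwrite("pics/c4.png",a)
E
python3 plan.py 590 -55 5.5 -11.6
```

```text
7.65 [436.63151949 120.26184021   6.00738883] [ 1.79973466e+02 -8.43308024e-02 -1.16202529e+01]
[0.77, 0.59, 0.0, 0.0, 0.0, 0.0, 1, 0.77, 0.59, 0.0, 0.0, 0.0, 0.0, 1, 0.77, 0.59, 0.0, 0.0, 0.0, 0.0, 1, 0.77, 0.59, 0.0, 0.0, 0.0, 0.0, 1, 0.77, 0.59, 0.0, 0.0, 0.0, 0.0, 1, 0.77, 0.59, 0.0, 0.0, 0.0, 0.0, 1, 0.77, 0.59, 0.0, 0.0, 0.0, 0.0, 1, 0.77, 0.59, 0.0, 0.0, 0.0, 0.0, 1]
[0.77, 0.59, 0.0, 0.0, 0.0, 0.0, 1, 0.77, 0.59, 0.0, 0.0, 0.0, 0.0, 1, 0.77, 0.59, 0.0, 0.0, 0.0, 0.0, 1, 0.77, 0.59, 0.0, 0.0, 0.0, 0.0, 1]
12 from [436.9 120.8   6.1] [ 1.7998e+02 -1.0000e-01 -1.1610e+01]
```

View pics/c4.png

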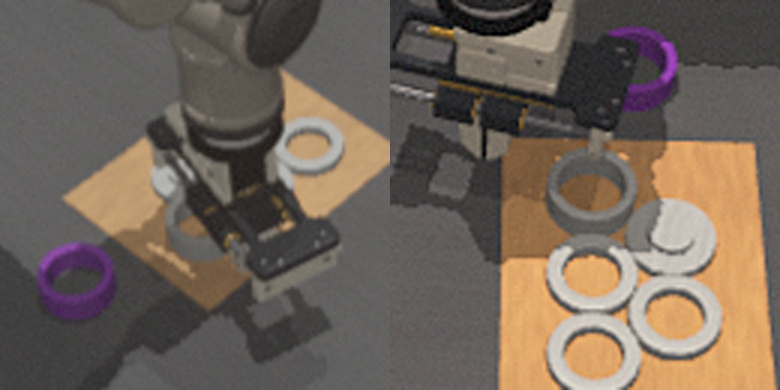

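View pics/wrist4.png

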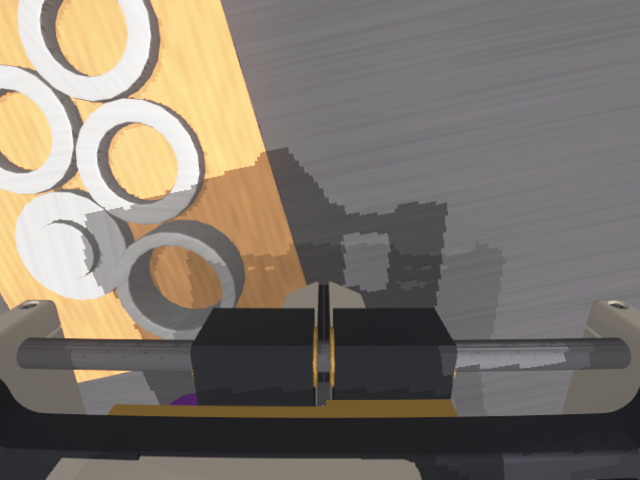

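```bash
python3 - <<'E'
from h import *
P=np.array([[436.6,120.3,6],[436.6,120.3,0],[436.6,120.3,40],[436.6,120.3,80]])
print(w2pix("scene",P),w2pix("side",P))
o=get_obs();print(o['tool_pos'],o['joint_positions'],o['grip_width'])
s=cv2.imread("pics/side4.png");c=cv2.imread("pics/scene4.png")
cv2.imwrite("pics/c4b.png",cv2.resize(c[150:250,290:420],None,fx=6,fy=6,interpolation=cv2.INTER_CUBIC))
cv2.imwrite("pics/c4s.png",cv2.resize(s[170:290,200:330],None,fx=5,fy=5,interpolation=cv2.INTER_CUBIC))
E
```

```text
[[331.59398653 207.80856518]
 [331.54069475 209.3438865 ]
 [331.90520679 198.85202156]
 [332.29274182 187.72207826]] [[272.8738845  266.16110876]
 [273.01031716 267.58550077]
 [272.08489143 257.91796594]
 [271.1207178  247.83101174]]
[436.86056261 120.81217044   6.05561876] [ 1.01083919e-01  4.71454075e-01  1.94687309e+00 -1.24074456e-03
  7.21732333e-01  1.87551451e+00] 0.570974809235087
```

View pics/c4b.png

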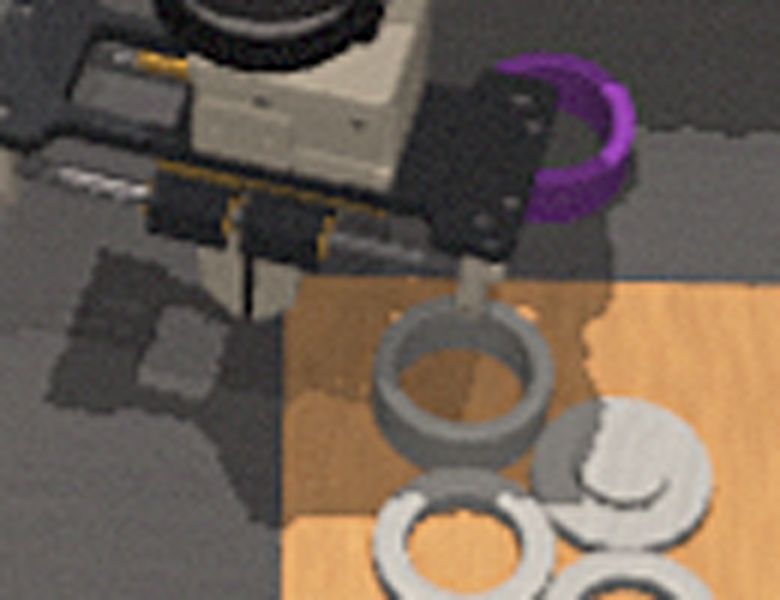

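View pics/c4s.png

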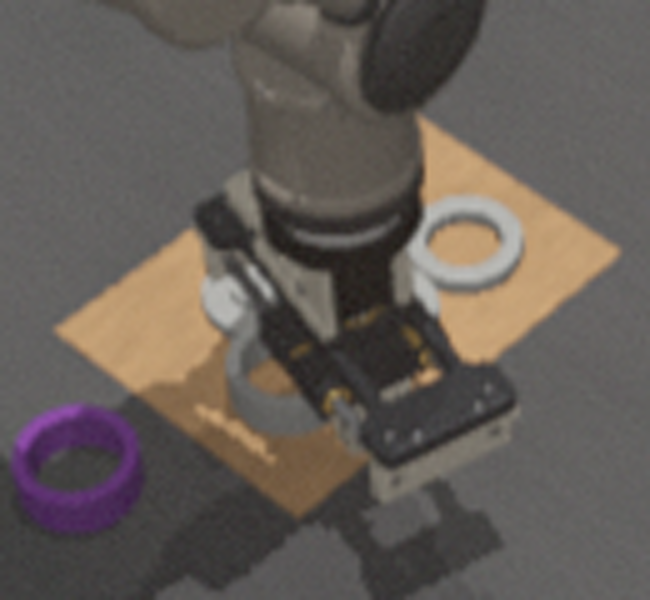

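>>> {"api": "step_arm", "payload": {
  "moves": [0,0,0.2,0,0,0,1,0,0,0,0,0,0,1,0,0,0,0,0,0,1]
}}

```text
time: 8.05
tool_pos: [437.2, 121.4, 1.7]
tcp_rot: [-3.142, -0.002, -0.202]
contact_force: [0.1, 0.4, 0.9]
grip_width: 0.3
```

```bash
python3 - <<'E'
from h import *
im=cv2.imread("pics/wrist4.png")
cv2.imwrite("pics/w4c.png",cv2.resize(im[250:400,180:470],None,fx=2.7,fy=2.7,interpolation=cv2.INTER_CUBIC))
E
```

```text
(no output)
```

View pics/w4c.png

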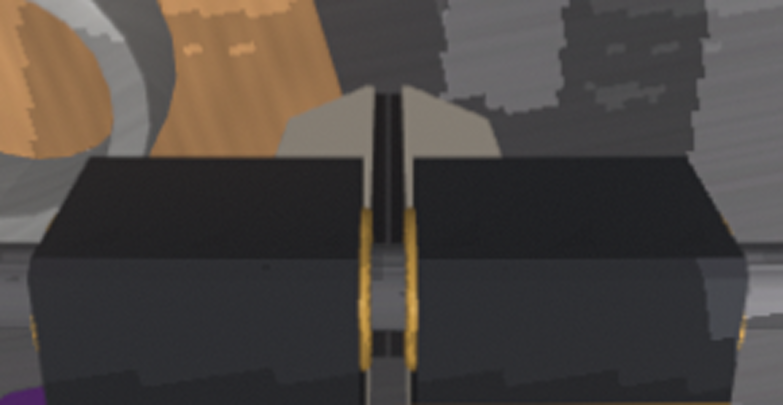

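>>> {"api": "step_arm", "payload": {
  "moves": [0,0,0.2,0,0,0,1,0,0,0,0,0,0,1]
}}

```text
time: 8.22
tool_pos: [437.2, 121.8, -2.8]
tcp_rot: [-3.142, -0.002, -0.201]
contact_force: [0.3, -0.4, -0.2]
grip_width: 0.7
```

>>> {"api": "step_arm", "payload": {
  "moves": [0,0,0.2,0,0,0,1,0,0,0,0,0,0,1]
}}

```text
time: 8.38
tool_pos: [437.1, 121.9, -7.3]
tcp_rot: [3.142, -0.002, -0.201]
contact_force: [-0.5, 0.1, 0.4]
grip_width: 0.7
```

```bash
python3 - <<'E'
from h import *
o=get_obs(); print(o['time'],o['tool_pos'],o['contact_force'])
c=capture("scene")[:,:,::-1]
cv2.imwrite("pics/c5.png",cv2.resize(c[150:250,290:420],None,fx=6,fy=6,interpolation=cv2.INTER_CUBIC))
E
```

```text
8.3833 [437.12157604 121.92610161  -7.32226721] [-0.51096252  0.08124699  0.38229783]
```

View pics/c5.png

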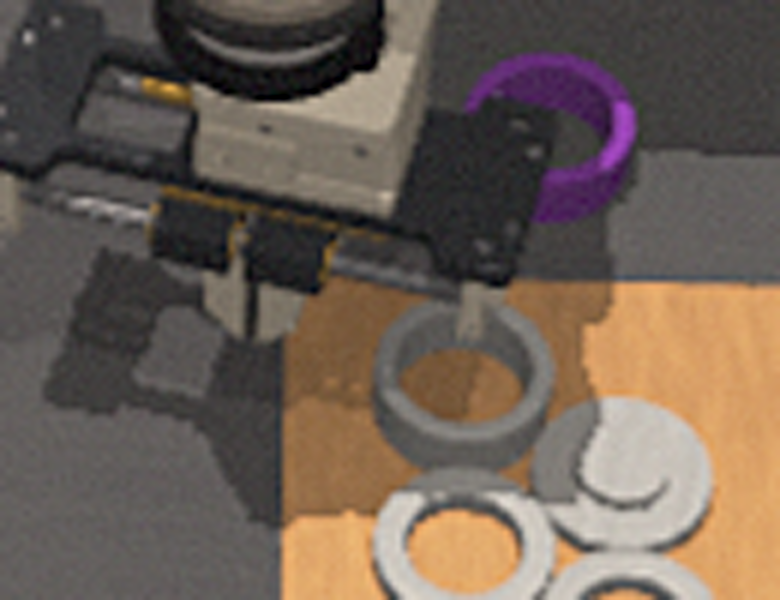

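```bash
python3 - <<'E'
from h import *
ty=np.array([-.2008,-.9796]);tx=np.array([.9796,-.2008])
for k in (85,90,95):
  for xx in(0,37):
    for h in (20,30,40,50,60,70): 
        p=np.array([437.1,121.9])-k*ty+xx*tx
        q=w2pix("scene",[[*p,h]])[0]; print(k,xx,h,((q-[290,150]+.5)*6-.5).round())
E
```

```text
85 0 20 [480. 382.]
85 0 30 [483. 366.]
85 0 40 [485. 351.]
85 0 50 [487. 334.]
85 0 60 [489. 318.]
85 0 70 [492. 301.]
85 37 20 [456. 463.]
85 37 30 [458. 448.]
85 37 40 [460. 432.]
85 37 50 [462. 417.]
85 37 60 [465. 401.]
85 37 70 [467. 384.]
90 0 20 [494. 385.]
90 0 30 [496. 370.]
90 0 40 [498. 354.]
90 0 50 [501. 338.]
90 0 60 [503. 321.]
90 0 70 [506. 305.]
90 37 20 [470. 466.]
90 37 30 [472. 451.]
90 37 40 [474. 436.]
90 37 50 [476. 420.]
90 37 60 [479. 404.]
90 37 70 [481. 388.]
95 0 20 [507. 388.]
95 0 30 [509. 373.]
95 0 40 [512. 357.]
95 0 50 [514. 341.]
95 0 60 [517. 324.]
95 0 70 [520. 308.]
95 37 20 [483. 470.]
95 37 30 [485. 454.]
95 37 40 [488. 439.]
95 37 50 [490. 423.]
95 37 60 [493. 407.]
95 37 70 [495. 391.]
```

>>> {"api": "step_arm", "payload": {
  "moves": [0,0,0.2,0,0,0,1,0,0,0,0,0,0,1]
}}

```text
time: 8.6
tool_pos: [437.4, 122.0, -11.4]
tcp_rot: [-3.141, -0.003, -0.201]
contact_force: [0.3, -0.2, 0.5]
grip_width: 0.5
```

>>> {"api": "step_arm", "payload": {
  "moves": [0,0,0.1,0,0,0,1,0,0,0,0,0,0,1]
}}

```text
time: 8.77
tool_pos: [437.4, 122.0, -13.7]
tcp_rot: [-3.141, -0.002, -0.201]
contact_force: [0.1, -0.9, -0.1]
grip_width: 0.6
```

>>> {"api": "step_arm", "payload": {
  "moves": [0,0,0.1,0,0,0,1,0,0,0,0,0,0,1]
}}

```text
time: 8.93
tool_pos: [437.5, 122.0, -15.9]
tcp_rot: [-3.141, -0.003, -0.201]
contact_force: [0.1, 1.3, 0.9]
grip_width: 0.6
```

>>> {"api": "step_arm", "payload": {
  "moves": [0,0,0.05,0,0,0,1,0,0,0,0,0,0,1]
}}

```text
time: 9.1
tool_pos: [437.6, 122.0, -17.0]
tcp_rot: [-3.141, -0.003, -0.201]
contact_force: [-0.9, -1.4, 0.2]
grip_width: 0.3
```

>>> {"api": "step_arm", "payload": {
  "moves": [0,0,0.05,0,0,0,1,0,0,0,0,0,0,1]
}}

```text
time: 9.27
tool_pos: [437.6, 122.0, -18.0]
tcp_rot: [-3.141, -0.003, -0.201]
contact_force: [0.2, -0.2, 0.3]
grip_width: 0.5
```

>>> {"api": "step_arm", "payload": {
  "moves": [0,0,0.05,0,0,0,1,0,0,0,0,0,0,1]
}}

```text
time: 9.43
tool_pos: [437.6, 122.0, -19.1]
tcp_rot: [-3.141, -0.003, -0.201]
contact_force: [-0.3, 0.2, 0.7]
grip_width: 0.3
```

```bash
python3 - <<'E'
from h import *
o=get_obs(); print(o['time'],o['tool_pos'],o['contact_force'])
c=capture("scene")[:,:,::-1]
cv2.imwrite("pics/c6.png",cv2.resize(c[150:250,290:420],None,fx=6,fy=6,interpolation=cv2.INTER_CUBIC))
E
```

```text
9.4333 [437.6298753  121.98420163 -19.07186664] [-0.27956362  0.15369282  0.67238404]
```

View pics/c6.png

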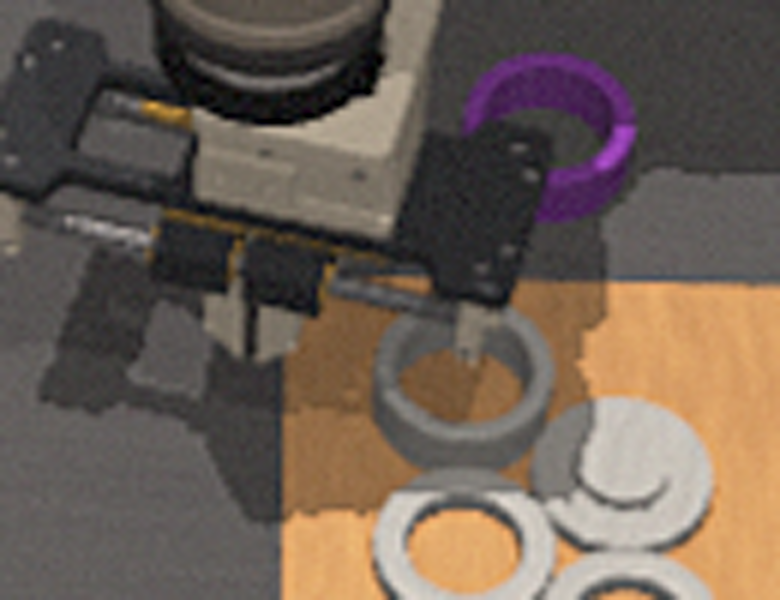

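>>> {"api": "step_arm", "payload": {
  "moves": [0,0,0.05,0,0,0,1,0,0,0,0,0,0,1]
}}

```text
time: 9.65
tool_pos: [437.8, 122.0, -20.0]
tcp_rot: [-3.141, -0.003, -0.201]
contact_force: [-0.3, 0.3, 1.5]
grip_width: 0.3
```

>>> {"api": "step_arm", "payload": {
  "moves": [0,0,0.05,0,0,0,1,0,0,0,0,0,0,1]
}}

```text
time: 9.82
tool_pos: [437.8, 122.0, -21.1]
tcp_rot: [-3.141, -0.003, -0.201]
contact_force: [-0.8, -0.5, -0.1]
grip_width: 0.3
```

>>> {"api": "step_arm", "payload": {
  "moves": [0,0,0.05,0,0,0,1,0,0,0,0,0,0,1]
}}

```text
time: 9.98
tool_pos: [437.8, 122.0, -22.2]
tcp_rot: [-3.141, -0.003, -0.201]
contact_force: [0.0, 0.2, 0.2]
grip_width: 0.0
```

>>> {"api": "step_arm", "payload": {
  "moves": [0,0,0.05,0,0,0,1,0,0,0,0,0,0,1]
}}

```text
time: 10.15
tool_pos: [437.8, 122.0, -23.3]
tcp_rot: [-3.141, -0.003, -0.201]
contact_force: [-0.1, -0.8, 0.5]
grip_width: 0.7
```

>>> {"api": "step_arm", "payload": {
  "moves": [0,0,0.05,0,0,0,1,0,0,0,0,0,0,1]
}}

```text
time: 10.32
tool_pos: [437.8, 122.0, -24.5]
tcp_rot: [-3.141, -0.003, -0.201]
contact_force: [-0.9, 0.5, 0.1]
grip_width: 0.3
```

>>> {"api": "step_arm", "payload": {
  "moves": [0,0,0.05,0,0,0,1,0,0,0,0,0,0,1]
}}

```text
time: 10.48
tool_pos: [437.8, 122.0, -25.6]
tcp_rot: [-3.141, -0.003, -0.201]
contact_force: [-0.6, 0.0, -1.1]
grip_width: 0.5
```

```bash
python3 - <<'E'
from h import *
o=get_obs(); print(o['time'],o['tool_pos'],o['contact_force'])
c=capture("scene")[:,:,::-1]
cv2.imwrite("pics/c7.png",cv2.resize(c[150:250,290:420],None,fx=6,fy=6,interpolation=cv2.INTER_CUBIC))
im=capture("wrist")[:,:,::-1]
cv2.imwrite("pics/w7.png",im)
E
```

```text
10.4833 [437.8323296  121.979517   -25.56661842] [-0.63867001  0.03922774 -1.08627425]
```

View pics/c7.png

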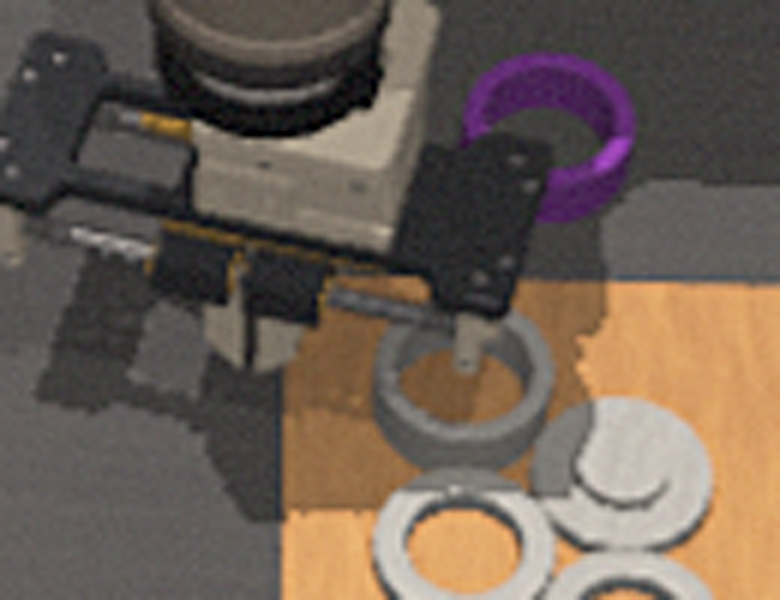

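View pics/w7.png

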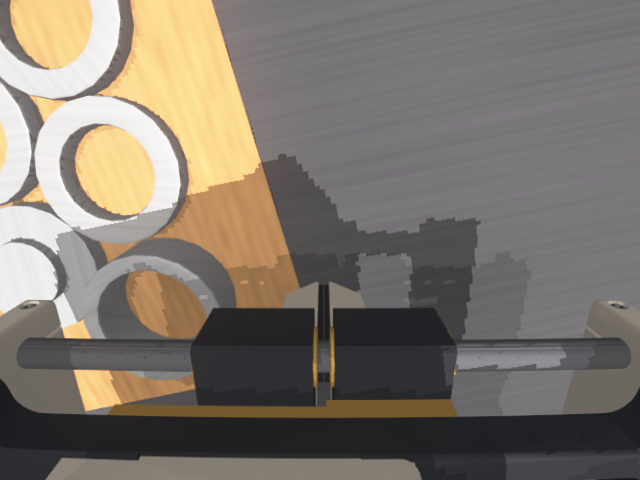

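```bash
python3 - <<'E'
from h import *
o=get_obs(); print(o['tool_pos'])
def ray(n,uv):
    a=pix2w(n,[uv],0,o)[0];b=pix2w(n,[uv],100,o)[0];return a,(b-a)/np.linalg.norm(b-a)
def tri(w,s):
    p,d=ray("wrist",w);q,e=ray("scene",s)
    A=np.c_[d,-e];t=np.linalg.lstsq(A,q-p,rcond=None)[0]
    x1=p+t[0]*d;x2=q+t[1]*e
    T=R.from_euler('xyz',o['tcp_rot']).as_matrix()
    m=(x1+x2)/2
    print(m.round(1),"gap",np.linalg.norm(x1-x2).round(1),"tool",((m-o['tool_pos'])@T).round(1))
c=lambda x,y:(290+(x+.5)/6-.5,150+(y+.5)/6-.5)
tri((323,283),c(250,367))
tri((38,301),c(465,372))
tri((22,306),c(480,370))
tri((285,296),c(207,338))
tri((363,296),c(297,352))
E
python3 - <<'E'
import cv2
im=cv2.imread("pics/w7.png")
cv2.imwrite("pics/w7c.png",cv2.resize(im[270:430,0:330],None,fx=2.4,fy=2.4))
c=cv2.imread("pics/c7.png")
cv2.imwrite("pics/c7c.png",cv2.resize(c[180:400,150:520],None,fx=2,fy=2))
E
```

```text
[437.93235329 121.99824134 -25.44187312]
[449.7 119.9  12.8] gap 0.9 tool [ 12.1  -0.4 -38.2]
[489.1 196.6  75.1] gap 0.3 tool [  35.6  -83.3 -100.4]
[488.6 201.6  75.9] gap 0.7 tool [  34.1  -88.2 -101.2]
[500.3 112.1 111. ] gap 14.1 tool [  63.6   -2.9 -136.2]
[438.1 119.7   9.2] gap 35.0 tool [  0.8   2.2 -34.7]
```

View pics/w7c.png

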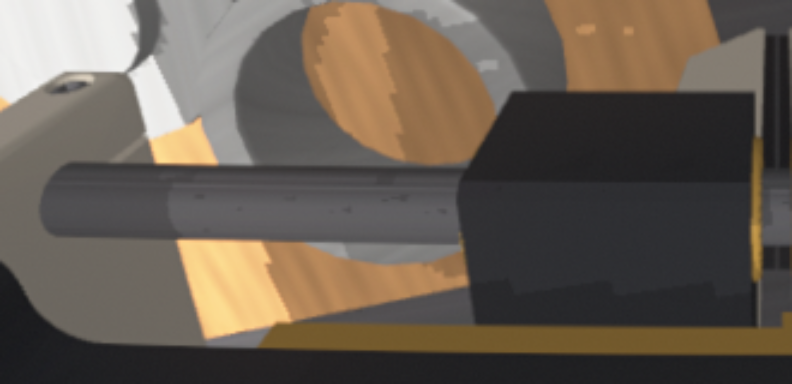

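View pics/c7c.png

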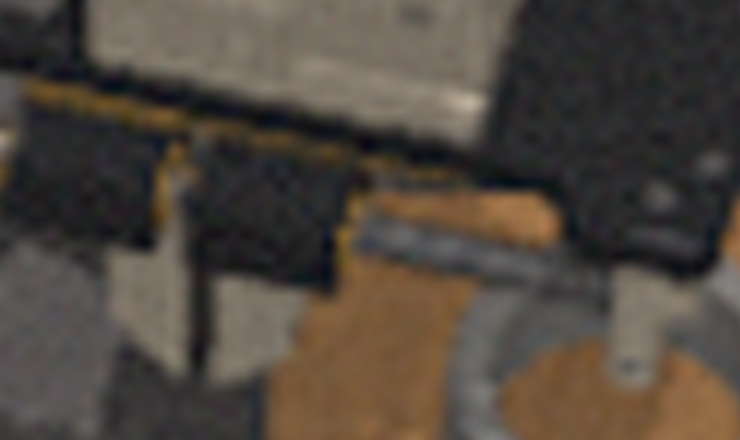

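>>> {"api": "step_arm", "payload": {
  "moves": [0,0,0.2,0,0,0,1,0,0,0,0,0,0,1]
}}

```text
time: 10.75
tool_pos: [438.1, 122.0, -29.6]
tcp_rot: [-3.141, -0.004, -0.201]
contact_force: [-0.2, -0.2, -0.9]
grip_width: 0.1
```

>>> {"api": "step_arm", "payload": {
  "moves": [0,0,0.05,0,0,0,1,0,0,0.05,0,0,0,1]
}}

```text
time: 10.92
tool_pos: [438.1, 122.0, -31.9]
tcp_rot: [-3.141, -0.004, -0.201]
contact_force: [-0.4, -0.2, 0.2]
grip_width: 0.2
```

>>> {"api": "step_arm", "payload": {
  "moves": [0,0,0.05,0,0,0,1,0,0,0,0,0,0,1]
}}

```text
time: 11.08
tool_pos: [437.9, 122.0, -33.2]
tcp_rot: [-3.141, -0.003, -0.201]
contact_force: [0.3, 0.0, -0.4]
grip_width: 0.6
```

>>> {"api": "step_arm", "payload": {
  "moves": [0,0,0.05,0,0,0,1,0,0,0,0,0,0,1]
}}

```text
time: 11.25
tool_pos: [438.1, 122.0, -34.1]
tcp_rot: [-3.141, -0.004, -0.201]
contact_force: [-0.7, -0.5, 1.1]
grip_width: 0.2
```

>>> {"api": "step_arm", "payload": {
  "moves": [0,0,0.05,0,0,0,1,0,0,0,0,0,0,1]
}}

```text
time: 11.42
tool_pos: [438.2, 122.0, -33.9]
tcp_rot: [-3.141, -0.004, -0.201]
contact_force: [-0.1, 0.3, -0.6]
grip_width: 0.3
```

>>> {"api": "step_arm", "payload": {
  "moves": [0,0,0.05,0,0,0,1,0,0,0,0,0,0,1]
}}

```text
time: 11.58
tool_pos: [438.5, 122.1, -34.0]
tcp_rot: [-3.141, -0.005, -0.201]
contact_force: [0.1, -0.3, -0.3]
grip_width: 0.3
```

>>> {"api": "step_arm", "payload": {
  "moves": [0,0,0.05,0,0,0,1,0,0,0,0,0,0,1]
}}

```text
time: 11.75
tool_pos: [438.8, 122.1, -34.0]
tcp_rot: [-3.14, -0.006, -0.201]
contact_force: [-0.5, -0.1, -0.2]
grip_width: 0.4
```

>>> {"api": "step_arm", "payload": {
  "moves": [0,0,0.05,0,0,0,1,0,0,0,0,0,0,1]
}}

```text
time: 11.92
tool_pos: [439.0, 122.1, -34.0]
tcp_rot: [-3.14, -0.007, -0.2]
contact_force: [0.4, -0.1, 0.3]
grip_width: 0.6
```

```bash
python3 - <<'E'
from h import *
o=get_obs(); print({k:np.round(v,3) for k,v in o.items()})
cv2.imwrite("pics/c8.png",cv2.resize(capture("scene")[150:250,290:420,::-1],None,fx=6,fy=6,interpolation=cv2.INTER_CUBIC))
E
```

```text
{'time': np.float64(11.917), 'joint_positions': array([ 1.040e-01,  5.490e-01,  1.973e+00, -1.000e-03,  6.120e-01,
        1.876e+00]), 'dq': array([-0.   , -0.006, -0.002,  0.001, -0.005,  0.001]), 'tau': array([-1.5000e-02, -4.2212e+01, -1.3100e+01,  3.0000e-03, -1.0900e-01,
        1.0000e-03]), 'tool_pos': array([439.017, 122.145, -33.997]), 'tcp_rot': array([-3.14 , -0.007, -0.2  ]), 'contact_force': array([ 0.428, -0.053,  0.265]), 'moment': array([0.065, 0.094, 0.025]), 'grip_width': np.float64(0.566)}
```

View pics/c8.png

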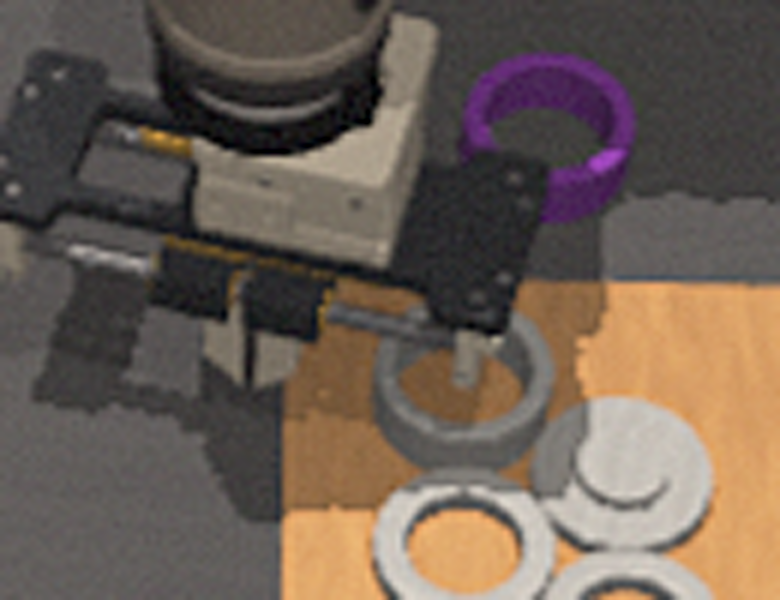

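>>> {"api": "step_arm", "payload": {
  "moves": [0,0,0.1,0,0,0,1]
}}

```text
time: 12.05
tool_pos: [439.2, 122.2, -34.5]
tcp_rot: [-3.14, -0.008, -0.2]
contact_force: [-14.5, -2.2, 57.8]
grip_width: 0.3
```

```bash
python3 - <<'E'
from h import *
o=get_obs(); print({k:np.round(v,3) for k,v in o.items()})
E
```

```text
{'time': np.float64(12.05), 'joint_positions': array([ 0.104,  0.55 ,  1.974, -0.002,  0.61 ,  1.876]), 'dq': array([ 0.003,  0.002,  0.008, -0.002, -0.016, -0.001]), 'tau': array([-5.4600e-01, -1.9098e+01, -1.0895e+01,  1.9700e-01, -4.3170e+00,
       -1.0000e-03]), 'tool_pos': array([439.237, 122.177, -34.527]), 'tcp_rot': array([-3.14 , -0.008, -0.2  ]), 'contact_force': array([-14.522,  -2.209,  57.754]), 'moment': array([-0.34 ,  2.445,  0.003]), 'grip_width': np.float64(0.339)}
```

>>> {"api": "step_arm", "payload": {
  "moves": [0,0,-0.5,0,0,0,1,0,0,-0.8,0,0,0,1,0,0,-0.8,0,0,0,1,0,0,0,0,0,0,1]
}}

```text
time: 12.38
tool_pos: [438.5, 122.1, 8.2]
tcp_rot: [-3.14, -0.007, -0.2]
contact_force: [-0.1, -0.5, 0.7]
grip_width: 0.2
```

```bash
python3 plan.py 452.3 198.5 8 -11.6 5
```

```text
[-0.02, -0.78, 0.0, 0.0, -0.02, 0.01, 1, -0.02, -0.78, 0.0, 0.0, -0.02, 0.01, 1, -0.02, -0.78, 0.0, 0.0, -0.02, 0.01, 1, -0.02, -0.78, 0.0, 0.0, -0.02, 0.01, 1, -0.02, -0.78, 0.0, 0.0, -0.02, 0.01, 1]
5 from [438.5 122.1   8.2] [-179.93   -0.38  -11.48]
```

>>> {"api": "step_arm", "payload": {
  "moves": [-0.02,-0.78,0,0,-0.02,0.01,1,-0.02,-0.78,0,0,-0.02,0.01,1,-0.02,-0.78,0,0,-0.02,0.01,1,-0.02,-0.65,0,0,-0.02,0.01,1,-0.02,-0.4,0,0,-0.02,0.01,1,0,0,0,0,0,0,1,0,0,0,0,0,0,1]
}}

```text
time: 12.97
tool_pos: [449.7, 190.7, 3.8]
tcp_rot: [3.141, 0.003, -0.206]
contact_force: [-0.7, -0.2, -0.3]
grip_width: 0.6
```

```bash
python3 plan.py 452.3 198.5 0 -11.6 2
```

```text
[0.02, -0.2, 0.09, 0.0, 0.02, -0.02, 1, 0.03, -0.2, 0.09, 0.0, 0.02, -0.02, 1]
2 from [449.7 190.7   3.8] [ 1.7999e+02  1.7000e-01 -1.1790e+01]
```

>>> {"api": "step_arm", "payload": {
  "moves": [0.03,-0.2,0,0,0.02,-0.02,1,0.03,-0.2,0,0,0.02,-0.02,1,0,0,0,0,0,0,1,0,0,0,0,0,0,1]
}}

```text
time: 13.3
tool_pos: [451.9, 197.2, 2.7]
tcp_rot: [3.14, 0.002, -0.204]
contact_force: [0.0, 0.5, -0.2]
grip_width: 0.2
```

```bash
python3 plan.py 452.3 198.5 -2 -11.6 2;  python3 - <<'E'
from h import *
o=get_obs();im=cv2.cvtColor(capture("wrist"),cv2.COLOR_RGB2BGR)
s=5;x0,y0=220,195
a=cv2.resize(im[y0:y0+115,x0:x0+160],None,fx=s,fy=s,interpolation=cv2.INTER_CUBIC)
t=np.linspace(0,2*np.pi,80)
def circ(c,r,z): 
    p=w2pix("wrist",np.c_[c[0]+r*np.cos(t),c[1]+r*np.sin(t),np.full(80,z)],o)
    return (((p-[x0,y0])+.5)*s-.5).round().astype(int)
c=[452.3,198.5]
cv2.polylines(a,[circ(c,33,26)],True,(0,0,255),1);cv2.polylines(a,[circ(c,25,26)],True,(0,255,0),1);cv2.polylines(a,[circ(c,25,0)],True,(255,0,0),1)
cv2.imwrite("pics/w9.png",a)
E
```

```text
[0.0, -0.03, 0.12, 0.01, 0.01, -0.01, 1, 0.0, -0.03, 0.12, 0.01, 0.01, -0.01, 1]
2 from [451.9 197.2   2.7] [ 1.7991e+02  1.1000e-01 -1.1700e+01]
```

View pics/w9.png

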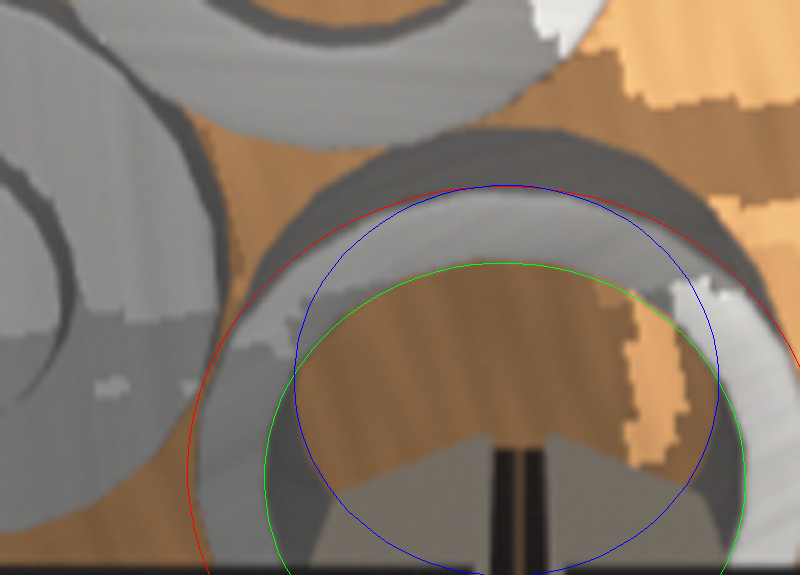

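>>> {"api": "step_arm", "payload": {
  "moves": [0,-0.06,0.3,0.01,0.01,-0.01,1,0,0,0.3,0,0,0,1,0,0,0,0,0,0,1,0,0,0,0,0,0,1]
}}

```text
time: 13.68
tool_pos: [452.2, 197.8, -10.4]
tcp_rot: [3.141, 0.001, -0.204]
contact_force: [-0.6, 0.7, -0.2]
grip_width: -0.1
```

```bash
python3 plan.py 452.3 198.5 -29 -11.6 2
```

```text
[0.0, -0.02, 0.46, 0.0, 0.01, -0.01, 1, 0.0, -0.02, 0.46, 0.0, 0.01, -0.01, 1]
2 from [452.2 197.8 -10.4] [ 1.7996e+02  4.0000e-02 -1.1710e+01]
```

Tip is now at about 24 mm, just inside the bore, with no contact. Continuing down.

>>> {"api": "step_arm", "payload": {
  "moves": [0,-0.02,0.4,0,0,0,1,0,0,0.35,0,0,0,1,0,0,0,0,0,0,1,0,0,0,0,0,0,1]
}}

```text
time: 14.02
tool_pos: [452.0, 198.0, -27.4]
tcp_rot: [3.141, 0.001, -0.204]
contact_force: [0.1, -1.0, -0.3]
grip_width: 0.0
```

>>> {"api": "step_arm", "payload": {
  "moves": [0,0,0.1,0,0,0,1,0,0,0,0,0,0,1]
}}

```text
time: 14.18
tool_pos: [451.8, 198.0, -29.9]
tcp_rot: [3.14, 0.002, -0.205]
contact_force: [-0.1, -0.3, 1.1]
grip_width: 0.3
```

>>> {"api": "step_arm", "payload": {
  "moves": [0,0.15,0,0,0,0,1,0,0.15,0,0,0,0,1,0,0.15,0,0,0,0,1,0,0.2,0,0,0,0,1,0,0.2,0,0,0,0,1,0,0.2,0,0,0,0,1,0,0.1,0,0,0,0,1,0,0,0,0,0,0,1]
}}

```text
time: 14.85
tool_pos: [447.4, 173.4, -29.1]
tcp_rot: [-3.141, -0.0, -0.205]
contact_force: [0.6, 1.8, -0.0]
grip_width: 0.7
```

```bash
python3 - <<'E'
from h import *
o=get_obs(); print(o['time'],o['tool_pos'],np.degrees(o['tcp_rot']),o['contact_force'])
cv2.imwrite("pics/w10.png",capture("wrist")[:,:,::-1])
E
```

```text
14.85 [447.43475606 173.38994067 -29.09196826] [-1.79987717e+02 -5.59176638e-04 -1.17410220e+01] [ 0.57582335  1.77928927 -0.0390899 ]
```

View pics/w10.png

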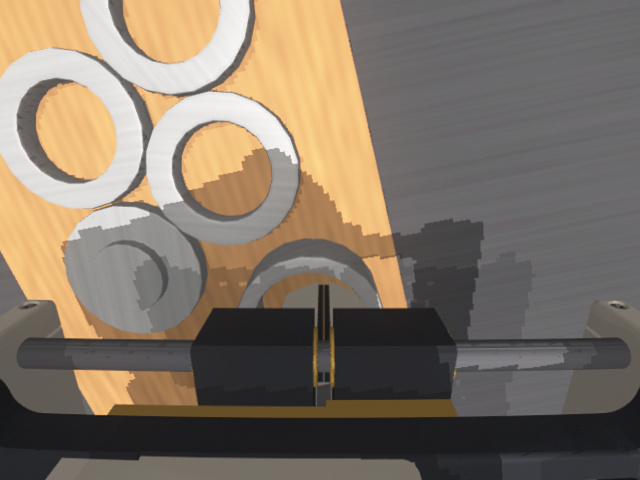

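>>> {"api": "step_arm", "payload": {
  "moves": [0,0.25,0,0,0,0,1,0,0.3,0,0,0,0,1,0,0.35,0,0,0,0,1,0,0.4,0,0,0,0,1,0,0.4,0,0,0,0,1,0,0.4,0,0,0,0,1,0,0.3,0,0,0,0,1,0,0.2,0,0,0,0,1]
}}

```text
time: 15.57
tool_pos: [435.9, 117.9, -29.0]
tcp_rot: [-3.141, -0.001, -0.204]
contact_force: [0.3, 1.0, -0.6]
grip_width: 0.6
```

```bash
python3 plan.py 599 -45 -29 -11.6 16
```

```text
[0.6, 0.4, 0.0, 0.0, 0.0, 0.0, 1, 0.6, 0.4, 0.0, 0.0, 0.0, 0.0, 1, 0.6, 0.4, 0.0, 0.0, 0.0, 0.0, 1, 0.6, 0.4, 0.0, 0.0, 0.0, 0.0, 1, 0.6, 0.4, 0.0, 0.0, 0.0, 0.0, 1, 0.6, 0.4, 0.0, 0.0, 0.0, 0.0, 1, 0.6, 0.4, 0.0, 0.0, 0.0, 0.0, 1, 0.6, 0.4, 0.0, 0.0, 0.0, 0.0, 1]
[0.6, 0.4, 0.0, 0.0, 0.0, 0.0, 1, 0.6, 0.4, 0.0, 0.0, 0.0, 0.0, 1, 0.6, 0.4, 0.0, 0.0, 0.0, 0.0, 1, 0.6, 0.4, 0.0, 0.0, 0.0, 0.0, 1, 0.6, 0.4, 0.0, 0.0, 0.0, 0.0, 1, 0.6, 0.4, 0.0, 0.0, 0.0, 0.0, 1, 0.6, 0.4, 0.0, 0.0, 0.0, 0.0, 1, 0.6, 0.4, 0.0, 0.0, 0.0, 0.0, 1]
16 from [435.9 117.9 -29. ] [-1.7997e+02 -3.0000e-02 -1.1690e+01]
```

>>> {"api": "step_arm", "payload": {
  "moves": [0.15,0.25,0,0,0,0,1,0.3,0.3,0,0,0,0,1,0.5,0.35,0,0,0,0,1,0.6,0.4,0,0,0,0,1,0.6,0.4,0,0,0,0,1,0.6,0.4,0,0,0,0,1,0.6,0.4,0,0,0,0,1,0.6,0.4,0,0,0,0,1]
}}

```text
time: 16.23
tool_pos: [505.5, 37.3, -29.2]
tcp_rot: [3.141, 0.003, -0.203]
contact_force: [-0.2, 1.7, 1.8]
grip_width: 0.4
```

```bash
python3 plan.py 599 -45 -29 -11.6 10
```

```text
[0.54, 0.31, 0.0, 0.0, 0.0, 0.0, 1, 0.54, 0.31, 0.0, 0.0, 0.0, 0.0, 1, 0.54, 0.31, 0.0, 0.0, 0.0, 0.0, 1, 0.54, 0.31, 0.0, 0.0, 0.0, 0.0, 1, 0.54, 0.31, 0.0, 0.0, 0.0, 0.0, 1, 0.54, 0.31, 0.0, 0.0, 0.0, 0.0, 1, 0.54, 0.31, 0.0, 0.0, 0.0, 0.0, 1, 0.54, 0.31, 0.0, 0.0, 0.0, 0.0, 1]
[0.54, 0.31, 0.0, 0.0, 0.0, 0.0, 1, 0.54, 0.31, 0.0, 0.0, 0.0, 0.0, 1]
10 from [505.5  37.3 -29.2] [ 1.7998e+02  1.7000e-01 -1.1650e+01]
```

>>> {"api": "step_arm", "payload": {
  "moves": [0.54,0.31,0,0,0,0,1,0.54,0.31,0,0,0,0,1,0.54,0.31,0,0,0,0,1,0.54,0.31,0,0,0,0,1,0.54,0.31,0,0,0,0,1,0.54,0.3,0,0,0,0,1,0.4,0.3,0,0,0,0,1,0.2,0.3,0,0,0,0,1]
}}

```text
time: 16.9
tool_pos: [581.9, -40.2, -29.6]
tcp_rot: [3.141, 0.0, -0.208]
contact_force: [-1.8, 1.0, 0.7]
grip_width: 0.4
```

```bash
cat > g.py <<'E'
from h import *
D=np.array([-.2008,-.9796]);N=np.array([.9796,-.2008]);O=np.array([567.7,-205.4])
def gp():
    o=get_obs();q=o['tool_pos'][:2]-O;f=o['contact_force']
    print("t",round(o['time'],2),"lane x %.2f"%(q@D),"y %.2f"%(q@N),"z %.1f"%o['tool_pos'][2],"F along %.1f across %.1f z %.1f"%(f[:2]@D,f[:2]@N,f[2]),np.degrees(o['tcp_rot']).round(2))
if __name__=="__main__": gp()
E
python3 g.py;python3 - <<'E'
from h import *
cv2.imwrite("pics/c11.png",capture("scene")[:,:,::-1])
E
```

```text
t 16.9 lane x -164.70 y -19.31 z -29.6 F along -0.6 across -2.0 z 0.7 [ 1.7995e+02  1.0000e-02 -1.1920e+01]
```

View pics/c11.png

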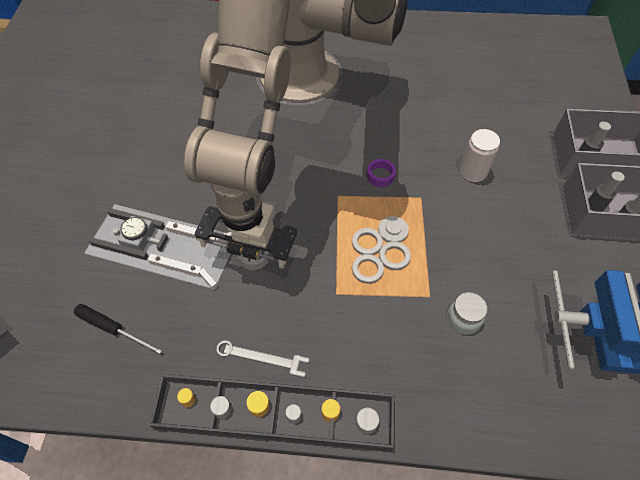

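>>> {"api": "step_arm", "payload": {
  "moves": [0.35,0,0,0,0,0.08,1,0.35,0,0,0,0,0,1,0.3,0.05,0,0,0,0,1,0.15,0.1,0,0,0,0,1,0,0.15,0,0,0,0,1,0,0.2,0,0,0,0,1,0,0.2,0,0,0,0,1,0,0.1,0,0,0,0,1]
}}

```text
time: 17.62
tool_pos: [601.1, -64.3, -30.5]
tcp_rot: [3.14, 0.002, -0.214]
contact_force: [-1.0, 0.9, 0.6]
grip_width: 0.6
```

```bash
python3 g.py;python3 - <<'E'
from h import *
cv2.imwrite("pics/w12.png",capture("wrist")[:,:,::-1])
E
```

```text
t 17.62 lane x -144.89 y 4.44 z -30.5 F along -0.7 across -1.1 z 0.6 [ 1.7993e+02  1.2000e-01 -1.2250e+01]
```

View pics/w12.png

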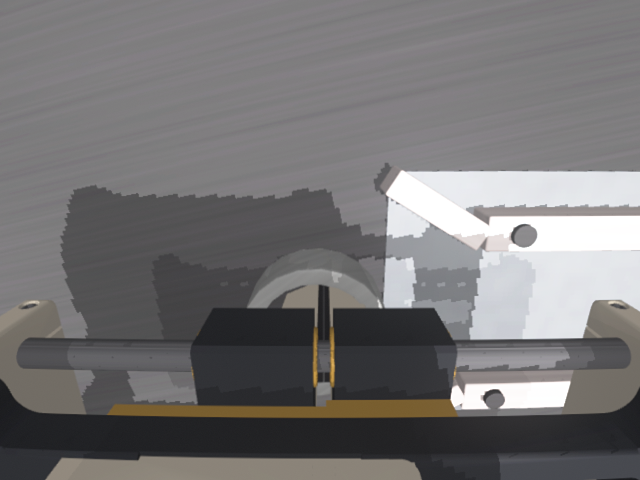

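>>> {"api": "step_arm", "payload": {
  "moves": [-0.03,0.2,-0.02,0,0,-0.08,1,-0.03,0.25,0,0,0,-0.08,1,-0.03,0.3,0,0,0,0,1,-0.03,0.3,0,0,0,0,1,0,0.3,0,0,0,0,1,0,0.3,0,0,0,0,1,0,0.25,0,0,0,0,1,0,0.2,0,0,0,0,1]
}}

```text
time: 18.33
tool_pos: [588.5, -109.2, -30.0]
tcp_rot: [3.14, 0.002, -0.201]
contact_force: [-0.0, 1.5, -0.7]
grip_width: 0.6
```

```bash
python3 g.py;python3 - <<'E'
from h import *
cv2.imwrite("pics/w13.png",capture("wrist")[:,:,::-1])
E
```

```text
t 18.33 lane x -98.41 y 1.09 z -30.0 F along -1.5 across -0.3 z -0.7 [ 1.7993e+02  1.4000e-01 -1.1540e+01]
```

View pics/w13.png

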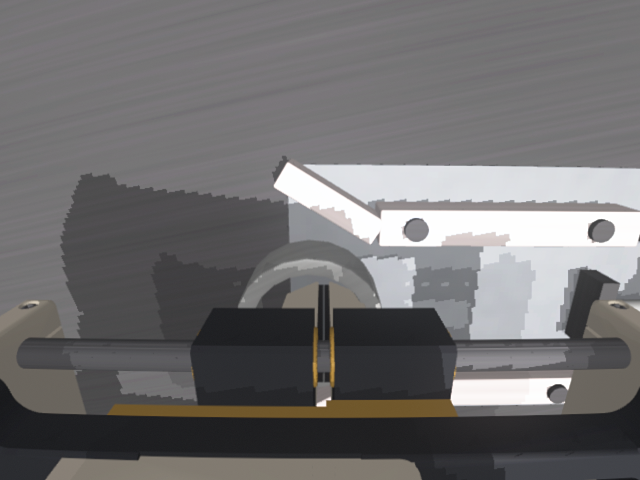

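>>> {"api": "step_arm", "payload": {
  "moves": [0,0.2,0,0,0,0,1,0,0.2,0,0,0,0,1,0,0.2,0,0,0,0,1,0,0.2,0,0,0,0,1,0,0.2,0,0,0,0,1,0,0.2,0,0,0,0,1,0,0.15,0,0,0,0,1,0,0.1,0,0,0,0,1]
}}

```text
time: 19.05
tool_pos: [582.1, -141.0, -29.9]
tcp_rot: [3.14, 0.002, -0.202]
contact_force: [0.1, 1.0, 1.2]
grip_width: 0.4
```

```bash
python3 g.py
```

```text
t 19.05 lane x -65.99 y 1.20 z -29.9 F along -1.0 across -0.1 z 1.2 [ 1.7992e+02  1.3000e-01 -1.1560e+01]
```

>>> {"api": "step_arm", "payload": {
  "moves": [0,0.2,0,0,0,0,1,0,0.25,0,0,0,0,1,0,0.25,0,0,0,0,1,0,0.25,0,0,0,0,1,0,0.25,0,0,0,0,1,0,0.25,0,0,0,0,1,0,0.15,0,0,0,0,1,0,0.05,0,0,0,0,1]
}}

```text
time: 19.72
tool_pos: [574.6, -177.2, -29.9]
tcp_rot: [3.14, 0.003, -0.202]
contact_force: [0.7, 1.1, 0.2]
grip_width: 0.6
```

```bash
python3 g.py;python3 - <<'E'
from h import *
a=capture("wrist")[:,:,::-1];b=capture("side")[:,:,::-1]
cv2.imwrite("pics/w14.png",np.hstack([cv2.resize(a,(400,300)),cv2.resize(b[240:390,340:490],(300,300),interpolation=cv2.INTER_CUBIC)]))
E
```

```text
t 19.72 lane x -29.00 y 1.10 z -29.9 F along -1.2 across 0.5 z 0.2 [ 1.7992e+02  1.4000e-01 -1.1570e+01]
```

View pics/w14.png

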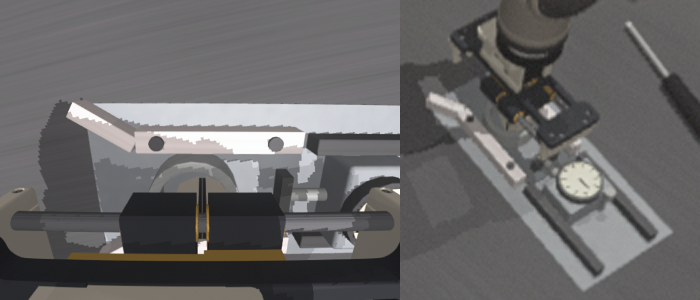

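>>> {"api": "step_arm", "payload": {
  "moves": [0,0.1,0,0,0,0,1,0,0.1,0,0,0,0,1,0,0.1,0,0,0,0,1,0,0.1,0,0,0,0,1,0,0.1,0,0,0,0,1,0,0.1,0,0,0,0,1]
}}

```text
time: 20.32
tool_pos: [572.3, -188.4, -29.9]
tcp_rot: [3.141, 0.003, -0.2]
contact_force: [-0.3, 0.7, 0.1]
grip_width: 0.2
```

```bash
python3 g.py
```

```text
t 20.32 lane x -17.54 y 1.06 z -29.9 F along -0.6 across -0.5 z 0.1 [ 1.7994e+02  1.6000e-01 -1.1480e+01]
```

>>> {"api": "step_arm", "payload": {
  "moves": [0,0.08,0,0,0,0,1,0,0.08,0,0,0,0,1,0,0.05,0,0,0,0,1]
}}

```text
time: 20.57
tool_pos: [571.3, -193.1, -29.9]
tcp_rot: [3.141, 0.003, -0.2]
contact_force: [-0.1, 1.5, -0.2]
grip_width: 0.3
```

>>> {"api": "step_arm", "payload": {
  "moves": [0,0.06,0,0,0,0,1,0,0.06,0,0,0,0,1]
}}

```text
time: 20.73
tool_pos: [570.8, -195.8, -29.9]
tcp_rot: [3.141, 0.003, -0.2]
contact_force: [-0.0, 1.4, -0.2]
grip_width: 0.2
```

>>> {"api": "step_arm", "payload": {
  "moves": [0,0.06,0,0,0,0,1,0,0.06,0,0,0,0,1]
}}

```text
time: 20.9
tool_pos: [570.2, -198.3, -29.9]
tcp_rot: [3.141, 0.003, -0.2]
contact_force: [1.2, 0.9, -0.1]
grip_width: 0.5
```

>>> {"api": "step_arm", "payload": {
  "moves": [0,0.05,0,0,0,0,1,0,0.05,0,0,0,0,1]
}}

```text
time: 21.07
tool_pos: [569.8, -200.5, -29.9]
tcp_rot: [3.141, 0.003, -0.2]
contact_force: [0.7, 0.7, 0.2]
grip_width: 0.7
```

>>> {"api": "step_arm", "payload": {
  "moves": [0,0.05,0,0,0,0,1,0,0.05,0,0,0,0,1]
}}

```text
time: 21.23
tool_pos: [569.3, -202.7, -29.9]
tcp_rot: [3.141, 0.003, -0.2]
contact_force: [0.2, 0.4, -0.5]
grip_width: 0.6
```

>>> {"api": "step_arm", "payload": {
  "moves": [0,0.05,0,0,0,0,1]
}}

```text
time: 21.32
tool_pos: [569.1, -203.7, -29.9]
tcp_rot: [3.141, 0.003, -0.2]
contact_force: [0.9, 1.7, -0.2]
grip_width: 0.1
```

>>> {"api": "step_arm", "payload": {
  "moves": [0,0.05,0,0,0,0,1]
}}

```text
time: 21.4
tool_pos: [568.9, -204.8, -29.9]
tcp_rot: [3.141, 0.003, -0.2]
contact_force: [1.0, 0.3, 0.4]
grip_width: 0.4
```

>>> {"api": "step_arm", "payload": {
  "moves": [0,0.05,0,0,0,0,1]
}}

```text
time: 21.48
tool_pos: [568.7, -205.9, -29.9]
tcp_rot: [3.141, 0.003, -0.2]
contact_force: [0.9, 1.0, -0.7]
grip_width: 0.4
```

>>> {"api": "step_arm", "payload": {
  "moves": [0,0.05,0,0,0,0,1]
}}

```text
time: 21.57
tool_pos: [568.5, -206.8, -29.9]
tcp_rot: [3.141, 0.003, -0.2]
contact_force: [1.1, 3.1, 0.5]
grip_width: 0.5
```

>>> {"api": "step_arm", "payload": {
  "moves": [0,0.05,0,0,0,0,1]
}}

```text
time: 21.65
tool_pos: [568.3, -207.6, -29.9]
tcp_rot: [3.141, 0.003, -0.201]
contact_force: [1.2, 3.4, 0.6]
grip_width: 0.3
```

```bash
python3 g.py;python3 - <<'E'
from h import *
a=capture("wrist")[:,:,::-1]
cv2.imwrite("pics/w15.png",cv2.resize(a[200:420,200:640],None,fx=1.8,fy=1.8,interpolation=cv2.INTER_CUBIC))
E
```

```text
t 21.65 lane x 2.06 y 1.03 z -29.9 F along -3.6 across 0.5 z 0.6 [ 1.7999e+02  1.6000e-01 -1.1490e+01]
```

View pics/w15.png

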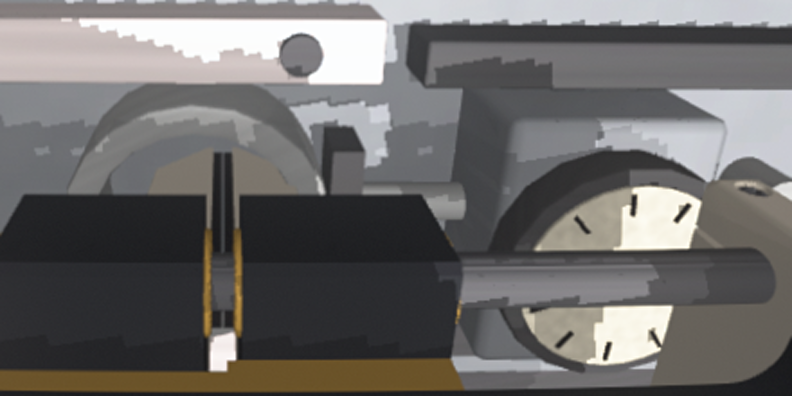

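>>> {"api": "step_arm", "payload": {
  "moves": [0,0.05,0,0,0,0,1]
}}

```text
time: 21.78
tool_pos: [568.2, -208.2, -29.9]
tcp_rot: [-3.141, 0.003, -0.201]
contact_force: [2.0, 4.3, 0.3]
grip_width: 0.3
```

>>> {"api": "step_arm", "payload": {
  "moves": [0,0.05,0,0,0,0,1]
}}

```text
time: 21.87
tool_pos: [568.1, -208.5, -29.9]
tcp_rot: [-3.14, 0.003, -0.201]
contact_force: [1.8, 5.7, 0.5]
grip_width: 0.4
```

```bash
python3 g.py
```

```text
t 21.87 lane x 2.97 y 1.04 z -29.9 F along -5.9 across 0.6 z 0.5 [-1.7992e+02  1.7000e-01 -1.1500e+01]
```

>>> {"api": "step_arm", "payload": {
  "moves": [0,0.08,0,0,0,0,1,0,0.08,0,0,0,0,1]
}}

```text
time: 22.03
tool_pos: [568.0, -209.6, -29.8]
tcp_rot: [-3.137, 0.003, -0.201]
contact_force: [3.7, 7.3, 1.4]
grip_width: 0.5
```

>>> {"api": "step_arm", "payload": {
  "moves": [0,0.08,0,0,0,0,1,0,0.08,0,0,0,0,1]
}}

```text
time: 22.2
tool_pos: [567.9, -209.9, -29.7]
tcp_rot: [-3.134, 0.003, -0.201]
contact_force: [3.0, 8.4, 0.7]
grip_width: 0.4
```

```bash
python3 g.py
```

```text
t 22.2 lane x 4.37 y 1.11 z -29.7 F along -8.9 across 1.3 z 0.7 [-179.54    0.19  -11.51]
```

>>> {"api": "step_arm", "payload": {
  "moves": [0,0.08,0,-0.03,0,0,1,0,0.08,0,-0.03,0,0,1]
}}

```text
time: 22.37
tool_pos: [567.9, -209.9, -29.7]
tcp_rot: [-3.134, 0.004, -0.201]
contact_force: [3.4, 7.9, 1.0]
grip_width: 0.7
```

```bash
python3 g.py
```

```text
t 22.37 lane x 4.40 y 1.11 z -29.7 F along -8.5 across 1.8 z 1.0 [-179.54    0.21  -11.51]
```

>>> {"api": "step_arm", "payload": {
  "moves": [0,0.1,0,-0.03,0,0,1,0,0.1,0,-0.03,0,0,1]
}}

```text
time: 22.53
tool_pos: [567.8, -210.4, -29.7]
tcp_rot: [-3.134, 0.004, -0.201]
contact_force: [2.7, 9.5, 2.1]
grip_width: 0.4
```

```bash
python3 g.py
```

```text
t 22.53 lane x 4.87 y 1.06 z -29.7 F along -9.8 across 0.7 z 2.1 [-179.54    0.23  -11.5 ]
```

>>> {"api": "step_arm", "payload": {
  "moves": [0,0.1,0,-0.03,0,0,1,0,0.1,0,-0.03,0,0,1,0,0.1,0,-0.03,0,0,1,0,0.1,0,-0.03,0,0,1]
}}

```text
time: 22.87
tool_pos: [567.7, -210.6, -29.6]
tcp_rot: [-3.132, 0.005, -0.201]
contact_force: [1.9, 9.5, 1.8]
grip_width: 0.8
```

```bash
python3 g.py; python3 - <<'E'
from h import *
b=capture("side")[:,:,::-1];c=capture("scene")[:,:,::-1]
cv2.imwrite("pics/w16.png",np.hstack([cv2.resize(b[240:390,340:490],(400,400),interpolation=cv2.INTER_CUBIC),cv2.resize(c[190:300,80:250],(400,260),interpolation=cv2.INTER_CUBIC).copy() if 0 else cv2.resize(c[180:300,90:210],(400,400),interpolation=cv2.INTER_CUBIC)]))
E
python3 g.py
```

```text
t 22.87 lane x 5.06 y 1.03 z -29.6 F along -9.7 across -0.0 z 1.8 [-179.47    0.28  -11.49]
t 22.97 lane x 5.08 y 1.01 z -29.6 F along -10.2 across 0.9 z 1.1 [-179.47    0.28  -11.49]
```

View pics/w16.png

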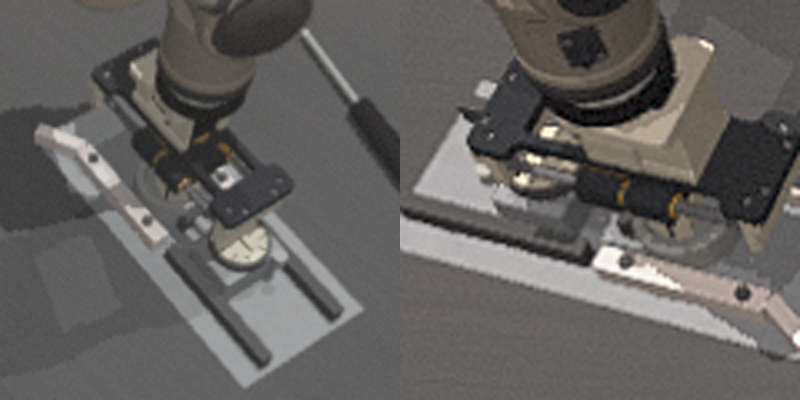

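>>> {"api": "step_arm", "payload": {
  "moves": [0,0.1,0,-0.04,0,0,1,0,0.1,0,-0.04,0,0,1,0,0.1,0,-0.04,0,0,1,0,0.1,0,-0.04,0,0,1,0,0.1,0,-0.04,0,0,1,0,0.1,0,-0.04,0,0,1]
}}

```text
time: 23.47
tool_pos: [567.6, -210.6, -29.7]
tcp_rot: [-3.135, 0.006, -0.2]
contact_force: [2.7, 10.2, 0.6]
grip_width: 0.2
```

```bash
python3 g.py
```

```text
t 23.47 lane x 5.12 y 0.93 z -29.7 F along -10.5 across 0.6 z 0.6 [-179.62    0.37  -11.45]
```

>>> {"api": "step_arm", "payload": {
  "moves": [0,0.1,0,-0.03,0,0,1,0,0.1,0,-0.03,0,0,1,0,0.1,0,-0.03,0,0,1,0,0.1,0,-0.03,0,0,1,0,0.1,0,-0.03,0,0,1,0,0.1,0,-0.03,0,0,1]
}}

```text
time: 23.97
tool_pos: [567.5, -210.5, -29.7]
tcp_rot: [-3.133, 0.008, -0.199]
contact_force: [3.3, 9.9, 1.7]
grip_width: 0.6
```

```bash
python3 g.py
```

```text
t 23.97 lane x 5.07 y 0.86 z -29.7 F along -10.4 across 1.2 z 1.7 [-179.51    0.44  -11.41]
```

>>> {"api": "step_arm", "payload": {
  "moves": [0,0.03,0,0,0,0,1,0,0,0,0,0,0,1,0,-0.03,0,0,0,0,1,0,-0.03,0,0,0,0,1,0,-0.03,0,0,0,0,1,0,-0.03,0,0,0,0,1]
}}

```text
time: 24.47
tool_pos: [568.5, -206.4, -29.6]
tcp_rot: [-3.131, 0.008, -0.198]
contact_force: [1.5, 1.2, -0.3]
grip_width: 0.2
```

```bash
python3 g.py
```

```text
t 24.47 lane x 0.85 y 1.00 z -29.6 F along -1.5 across 1.2 z -0.3 [-179.4     0.45  -11.33]
```

>>> {"api": "step_arm", "payload": {
  "moves": [0,-0.05,0,0,0,0,1,0,-0.05,0,-0.03,0,0,1,0,-0.05,0,-0.03,0,0,1,0,-0.03,0,-0.03,-0.03,0.02,1,0,0,0,0,0,0,1]
}}

```text
time: 24.88
tool_pos: [569.0, -204.6, -29.5]
tcp_rot: [-3.14, 0.01, -0.2]
contact_force: [0.2, -0.0, 0.5]
grip_width: 0.5
```

```bash
python3 g.py; python3 - <<'E'
from h import *
a=capture("wrist")[:,:,::-1]
cv2.imwrite("pics/w17.png",cv2.resize(a[200:420,200:640],None,fx=1.8,fy=1.8,interpolation=cv2.INTER_CUBIC))
E
```

```text
t 24.88 lane x -1.08 y 1.10 z -29.5 F along -0.0 across 0.2 z 0.5 [-179.92    0.55  -11.47]
```

View pics/w17.png

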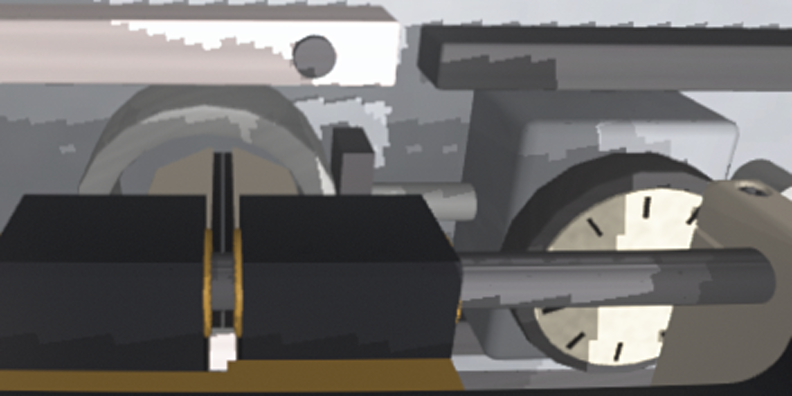

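>>> {"api": "step_arm", "payload": {
  "moves": [0,-0.06,0,0,-0.05,0,1,0,-0.04,0,0,-0.05,0,1,0,0,-0.05,0,0,0,1,0,0,-0.1,0,0,0,1,0,0,-0.15,0,0,0,1]
}}

```text
time: 25.35
tool_pos: [569.2, -202.4, -23.7]
tcp_rot: [-3.14, 0.018, -0.2]
contact_force: [0.1, -0.7, 0.1]
grip_width: 0.1
```

```bash
python3 g.py
```

```text
t 25.35 lane x -3.24 y 0.86 z -23.7 F along 0.6 across 0.2 z 0.1 [-179.9     1.05  -11.46]
```

>>> {"api": "step_arm", "payload": {
  "moves": [0,0,-0.2,0,0,0,1,0,0,-0.3,0,0,0,1,0,0,-0.4,0,0,0,1,0,0,-0.6,0,0,0,1,0,0,-1,0,0,0,1,0,0,-1,0,0,0,1,0,0,-1,0,0,0,1,0,0,-1,0,0,0,1]
}}

```text
time: 26.02
tool_pos: [568.9, -202.1, 91.5]
tcp_rot: [-3.138, 0.024, -0.2]
contact_force: [0.6, -0.4, 0.2]
grip_width: 0.5
```

>>> {"api": "step_arm", "payload": {
  "moves": [-0.6,-0.4,-1,0,0,0,1,-0.8,-0.6,-1,0,0,0,1,-1,-0.6,-0.5,0,0,0,1,-1,-0.6,-0.5,0,0,0,1,-1,-0.6,0,0,0,0,1,-1,-0.6,0,0,0,0,1,0,0,0,0,0,0,1,0,0,0,0,0,0,1]
}}

```text
time: 26.68
tool_pos: [477.4, -113.1, 169.7]
tcp_rot: [3.14, 0.004, -0.202]
contact_force: [0.4, -0.1, -0.2]
grip_width: 0.2
```

```bash
python3 g.py; python3 - <<'E'
from h import *
o=get_obs();np.save("w18.npy",[*o['tool_pos'],*o['tcp_rot']])
cv2.imwrite("pics/w18.png",capture("wrist")[:,:,::-1]);cv2.imwrite("pics/s18.png",capture("scene")[:,:,::-1])
E
```

```text
t 26.68 lane x -72.26 y -106.97 z 169.7 F along -0.0 across 0.4 z -0.2 [179.93   0.2  -11.56]
```

View pics/w18.png

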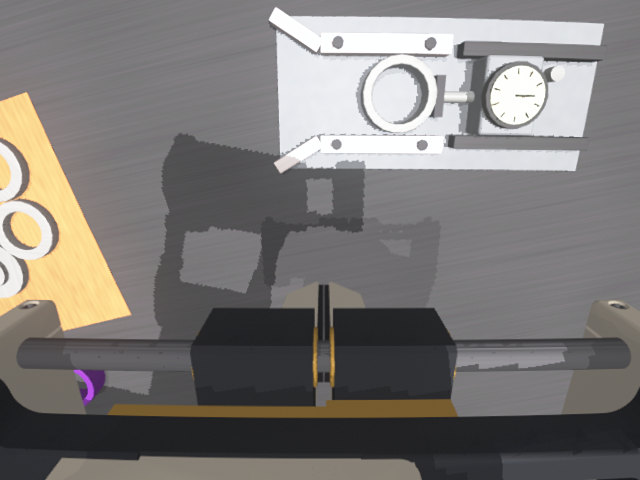

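View pics/s18.png

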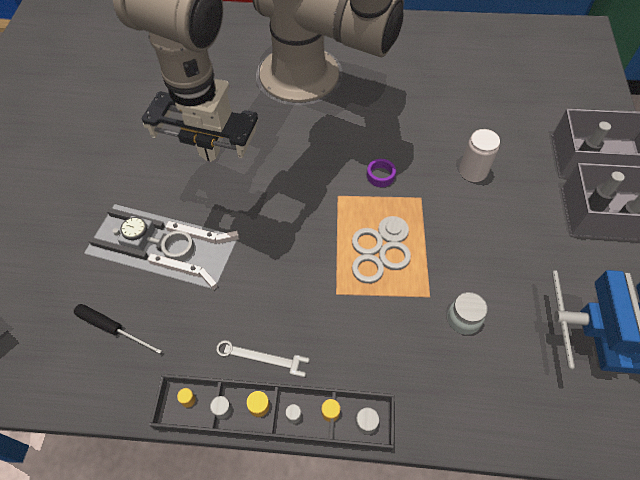

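```bash
python3 - <<'E'
from h import *
from g import D,N,O
w=np.load("w18.npy"); o={'tool_pos':w[:3],'tcp_rot':w[3:]}
q=pix2w("wrist",[[400,93.5]],26,o)[0][:2]-O; print("ring lane",q@D,q@N)
a=cv2.imread("pics/scene0.png");b=cv2.imread("pics/s18.png")
for n,p,r in [("sp2",(367,241),18),("sp3",(368,268),18),("spc",(395,255),18),("fl",(394,229),18),("wrench",(263,357),48),("driver",(118,330),48),("jar",(467,313),25),("tin",(480,155),28)]:
    A,B=[cv2.cvtColor(i[p[1]-r:p[1]+r,p[0]-r:p[0]+r],cv2.COLOR_BGR2GRAY).astype(np.float32) for i in (a,b)]
    print(n,cv2.phaseCorrelate(A,B))
im=cv2.imread("pics/w18.png");cv2.imwrite("pics/w18c.png",cv2.resize(im[10:175,270:610],None,fx=2.3,fy=2.3,interpolation=cv2.INTER_CUBIC))
E
```

```text
ring lane -5.0348031268346825 0.6990224458727728
sp2 ((0.09807252809094535, -0.10885769196622164), 0.6904121102006348)
sp3 ((0.0028598785579987407, 0.015695181914573197), 1.0000699033707747)
spc ((0.011001908269562932, -0.04795599637892778), 1.0098800666538286)
fl ((-0.05792366051082354, 0.04634149017041267), 0.6462495591905382)
wrench ((-0.02521382501558378, -0.049099810023456314), 0.997025817218754)
driver ((0.014894485533410773, 0.012247952642773896), 1.1005010617276032)
jar ((0.0325940312098183, -0.005096248787829438), 0.9798186899185181)
tin ((-0.05382592797961294, 0.014254462407759405), 0.9856817302438948)
```

View pics/w18c.png

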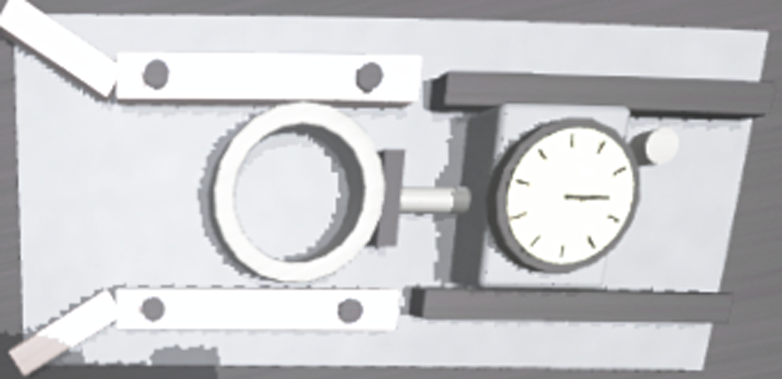

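```bash
python3 -c "
from plant import *
print(close_job())"
```

```text
the job is handed in; nothing more can be done
None
```

I slid the tall ring out of the front row with closed fingertips in its bore and ran it between the gauge rails. There I pressed it on the anvil at about 10 N, eased off and lifted clear. The job was handed in at about 27 s of the 72 s; no verdict is reported.

**Press:** the wrist force read 8.5 to 10.5 N for about 1.7 s. That includes up to 1 N of drag, so I put the anvil at about 3 to 4 mm in. The highest along-lane reading was about 10.5 N. I had no direct reading of the anvil itself.

**Last checks:**
- **Ring:** the wrist picture puts it about 5 mm before the gauge's origin and 0.7 mm off the centre line. It looks flat and is touching the anvil, and the dial needle is back where it started.
- **Other parts:** comparing the first and last scene pictures, the other four cluster parts, wrench, screwdriver, jar and tin shifted by less than 0.2 pixel (under about 0.5 mm).

**What disagreed:** the fingertips end 34 mm short of the reported TCP.
- My first push therefore passed over the ring without touching it.
- I found the offset from two camera views and by touching the bare bench. The last probe read 58 N at the wrist, under the 120 N limit.
- I then repeated the descent with the offset included and it went as planned.

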